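# Find the rattling tubes at the goldsmith's bench

### The arm

A 6-joint arm with a two-finger parallel gripper is mounted at the origin on the work surface. World frame = base frame: x ahead of the robot, y to its left, z up, the work surface at z = 0. Lengths are in mm, angles in degrees, forces in N, time in s.
With the tool pointing down it reaches from about 350 to 850 mm from the base axis. Payload 8.1 kg.
Tool frame: the origin (TCP) lies at the very end of the fingers, on their centre line; the grasp point (between the pads) lies 19 mm behind it (r.grasp_offset is the distance from the TCP to the grasp point, in mm); z points along the fingers, y is the line along which they close (so a half turn about z gives the same grasp; the last joint's range is limited). The gripper opens to 85 mm and grips with 20 to 120 N. Pads are 22 mm wide; open, the fingers measure 114 mm over their backs; the gripper's body (76 mm by 85 mm) begins 54 mm behind the grasp point. The pads swing forward as they close: fully open they stand 13 mm farther back than shut.
Start: joints at [-70.439, 7.471, 85.268, -0, 87.261, -4.893], TCP at [248.396, -546.173, 231.292] pointing down, gripper open.
Joint ranges: [-169.43, 169.43], [-51.17, 129.36], [1.28, 143.12], [-76.62, 256.62], [0, 156.53], [-152.29, 152.29]. Speed limits (degrees/s): [136.94, 136.94, 159.86, 180, 180, 180].

### API

Orientations are given as [roll, pitch, yaw] about the fixed x, y, z axes, in that order (R = Rz(yaw) Ry(pitch) Rx(roll)).
In Python, from bench import r gives the robot as it stands.
- The arm moves only by the tool carry_out, never from a script. Its argument "commands" is a list of rows, each an object with "jaw": the finger opening in m, from 0 to 0.0854; "translation": the shift along the tool's x, y, z in m, a list of three; "spin": the turn about the tool's z in rad. A call has exactly 8 rows; each row shifts and turns the commanded pose from where the row before left it, along the tool's axes as they then stand; what a row does not reach is not made up. A row lasts 1/12 s, in which the tool goes at most 41.7 mm and 7.16 degrees, less where a joint would pass 70% of its speed; a pose out of reach is approached as far as the arm can. A call is refused whole if a number of a shift passes 0.0417 or a number of a turn 0.125, either way. A call with a gripper value outside its range is refused whole. The fingers move at their own pace and stop on an object; "squeeze" is the grip in N (left out, the last holds). Time passes only in rows, so rows that do not move let the fingers close, or fill a call up. It gives the time, the measured TCP pose, the force, the opening and the grip force at its end, in the units of the state.
- r.sense(): the state, without advancing time (a new reading comes with each control period).
- r.snapshot(name): name is "scene" or "side" or "wrist"; returns a dict with "pixels" (420x560x3 uint8, blue, green, red), "K" (3x3 intrinsics, pixels), "extrinsics" (4x4, takes a point from camera to world coordinates). Camera axes: x right, y down, z forward; pixel columns grow to the right and rows downward; lengths in mm; the calibration is good to about 2 mm. A picture is of the moment at which its call begins. There is no depth.
- r.hand_in(): hands the job in; it is judged then, once.
Trained networks look in a picture, given as the dict that the camera call returned (one of the last four; its "shot" number tells which), for a name from the list of things; names that differ only in an ending like _2 or _b are one class to them, and where a whole thing is asked for, a point or a joint stands for the part that bears it (a point fixed in the world has none). Each returns a list of dicts, best first, with "score" (0 to 1); they miss things now and then, are a little off and sometimes report something else, mostly with a low value. They report only what shows in the picture. A call takes as long as a camera call. They do not tell look-alikes from the thing itself.
- r.spot_in(picture, target): "xy" ([column, row] in pixels, amid what is visible of it).
- r.regions_of(picture, target): "pixels" (420x560 bool, what is visible of it) and "xy" ([column, row] in pixels, amid what is visible of it).
- r.landmark_of(picture, target): "xy" ([column, row] in pixels: a listed point, or the origin of a listed thing).
The state is a dict: "time": time; "joint_pos": joint angles; "qd": joint speeds; "joint_efforts": joint torques, N m; "tool_pos": TCP position; "tcp_rot": TCP orientation; "ft_force": force on the tool from outside, world axes, zero at the start; "wrist_torque": the same for the moment, N m; "finger_gap": finger opening in mm; "grip_force": force on a finger pad.
Only numpy, scipy, OpenCV 4.12 (cv2) and the standard library are available. Lean on these libraries where they do the work, as an engineer would, in place of code of your own. Each camera call takes 0.05 s, during which the arm holds its last target. There are 200 camera calls.

### The job

Each closed tube lying in the rack should hold its piece packed tight, but in one or two of them (no way to see which) something heavy has come loose: lift and shake or rock every tube to find those that rattle. Stand each rattling tube on end, white cap up, in a slot of the red repair stand, one tube to a slot, and leave the silent ones lying in cradles of the rack. Do not disturb the glass, the graver or the blue ring box.

Things in the scene. Friction and masses are not known exactly. Their poses are not given: they have to be found in the camera images.
- tube_1: closed square tube, 42 x 42 mm, 100 mm long along its x, 105 to 225 g plus contents; white cap with a brass disc is the +x end (30 mm of the length), the rest is dark metal. Origin at its middle. Starts lying in a cradle, cap towards the rack's +x or -x. All look alike; in a rattling one a 30 mm, 110 g ball rolls freely along the tube (64 mm of play). 4 or 5 are present, an absent one reads None
- tube_2: closed square tube, 42 x 42 mm, 100 mm long along its x, 105 to 225 g plus contents; white cap with a brass disc is the +x end (30 mm of the length), the rest is dark metal. Origin at its middle. Starts lying in a cradle, cap towards the rack's +x or -x. All look alike; in a rattling one a 30 mm, 110 g ball rolls freely along the tube (64 mm of play). 4 or 5 are present, an absent one reads None
- tube_3: closed square tube, 42 x 42 mm, 100 mm long along its x, 105 to 225 g plus contents; white cap with a brass disc is the +x end (30 mm of the length), the rest is dark metal. Origin at its middle. Starts lying in a cradle, cap towards the rack's +x or -x. All look alike; in a rattling one a 30 mm, 110 g ball rolls freely along the tube (64 mm of play). 4 or 5 are present, an absent one reads None
- tube_4: closed square tube, 42 x 42 mm, 100 mm long along its x, 105 to 225 g plus contents; white cap with a brass disc is the +x end (30 mm of the length), the rest is dark metal. Origin at its middle. Starts lying in a cradle, cap towards the rack's +x or -x. All look alike; in a rattling one a 30 mm, 110 g ball rolls freely along the tube (64 mm of play). 4 or 5 are present, an absent one reads None
- tube_5: closed square tube, 42 x 42 mm, 100 mm long along its x, 105 to 225 g plus contents; white cap with a brass disc is the +x end (30 mm of the length), the rest is dark metal. Origin at its middle. Starts lying in a cradle, cap towards the rack's +x or -x. All look alike; in a rattling one a 30 mm, 110 g ball rolls freely along the tube (64 mm of play). 4 or 5 are present, an absent one reads None
- rack: fixed wooden rack: board 290 x 330 mm (x, y), 12 mm thick, origin at the middle of its underside, z up. Six cradles (one or two empty), each a cork bar along x, 30 mm wide (y), top 28 mm above the table, between two dark lips 108 mm apart along x that rise 8 mm above the cork. A tube lies lengthwise on the bar, overhanging 6 mm each side, any of its four sides down, either end first
- cradle_1 (a point): middle of the cork top of cradle 1, 28 mm above the table, axes as the rack's; cradles are 145 mm apart along the rack's x and 105 mm along its y. Any tube may lie in any cradle
- cradle_2 (a point): middle of the cork top of cradle 2, 28 mm above the table, axes as the rack's; cradles are 145 mm apart along the rack's x and 105 mm along its y. Any tube may lie in any cradle
- cradle_3 (a point): middle of the cork top of cradle 3, 28 mm above the table, axes as the rack's; cradles are 145 mm apart along the rack's x and 105 mm along its y. Any tube may lie in any cradle
- cradle_4 (a point): middle of the cork top of cradle 4, 28 mm above the table, axes as the rack's; cradles are 145 mm apart along the rack's x and 105 mm along its y. Any tube may lie in any cradle
- cradle_5 (a point): middle of the cork top of cradle 5, 28 mm above the table, axes as the rack's; cradles are 145 mm apart along the rack's x and 105 mm along its y. Any tube may lie in any cradle
- cradle_6 (a point): middle of the cork top of cradle 6, 28 mm above the table, axes as the rack's; cradles are 145 mm apart along the rack's x and 105 mm along its y. Any tube may lie in any cradle
- stand: red repair stand, loose, 0.9 kg: plate 130 x 240 mm (x, y), 12 mm thick, origin at the middle of its underside, z up. Two slots along y, each two wooden cheeks 48 mm apart along x, 38 mm long (y), 8 mm thick, rising 28 mm above the plate, and between them at both y ends a low lip 8 mm high, lips 50 mm apart. A tube stands on end on the plate between them
- slot_1 (a point): middle of slot 1 of the stand, on the plate, 12 mm above the table, at +60 mm along the stand's y; axes as the stand's
- slot_2 (a point): middle of slot 2 of the stand, on the plate, 12 mm above the table, at -60 mm along the stand's y; axes as the stand's
- tumbler: bystander: clear drinking glass, 64 mm across, 85 mm high, origin under its middle
- graver: bystander: graver with a wooden handle, 160 mm long, lying along its x, origin under it
- ringbox: bystander: blue ring box, 60 x 60 x 45 mm, origin under its middle
Things that resemble listed ones, but are neither listed nor needed, are in the scene too. What is shaped like the tube_2 but purple is not meant.

How it is judged (in metres and radians):
At the end, for the whole second after the job is handed in: Each tube with a loose part stands cap up (within 10 deg) on the base of a stand slot (within 8 mm) and within 20 mm of its middle; every other tube lies level (within 11 deg) in a rack cradle, down on its bar (within 8 mm), within 20 mm of its middle and 14 deg of its line; all at rest ((((horizontal distance between tube_1 and cradle_1 below 0.02 m or horizontal distance between tube_1 and cradle_2 below 0.02 m or horizontal distance between tube_1 and cradle_3 below 0.02 m or horizontal distance between tube_1 and cradle_4 below 0.02 m or horizontal distance between tube_1 and cradle_5 below 0.02 m or horizontal distance between tube_1 and cradle_6 below 0.02 m) and z of tube_1 in the frame of rack below 0.057 m and angle between tube_1's own x axis and vertical between 1.37 and 1.77 rad and angle between the x axis of tube_1 and the x axis of rack, either way round below 0.25 rad) or ((horizontal distance between tube_1 and slot_1 below 0.02 m or horizontal distance between tube_1 and slot_2 below 0.02 m) and z of tube_1 in the frame of stand between 0.054 and 0.07 m and angle between tube_1's own x axis and vertical below 0.17 rad and distance between any of loose_a, loose_b, loose_c and tube_1 below 0.06 m)) and (((horizontal distance between tube_2 and cradle_1 below 0.02 m or horizontal distance between tube_2 and cradle_2 below 0.02 m or horizontal distance between tube_2 and cradle_3 below 0.02 m or horizontal distance between tube_2 and cradle_4 below 0.02 m or horizontal distance between tube_2 and cradle_5 below 0.02 m or horizontal distance between tube_2 and cradle_6 below 0.02 m) and z of tube_2 in the frame of rack below 0.057 m and angle between tube_2's own x axis and vertical between 1.37 and 1.77 rad and angle between the x axis of tube_2 and the x axis of rack, either way round below 0.25 rad) or ((horizontal distance between tube_2 and slot_1 below 0.02 m or horizontal distance between tube_2 and slot_2 below 0.02 m) and z of tube_2 in the frame of stand between 0.054 and 0.07 m and angle between tube_2's own x axis and vertical below 0.17 rad and distance between any of loose_a, loose_b, loose_c and tube_2 below 0.06 m)) and (((horizontal distance between tube_3 and cradle_1 below 0.02 m or horizontal distance between tube_3 and cradle_2 below 0.02 m or horizontal distance between tube_3 and cradle_3 below 0.02 m or horizontal distance between tube_3 and cradle_4 below 0.02 m or horizontal distance between tube_3 and cradle_5 below 0.02 m or horizontal distance between tube_3 and cradle_6 below 0.02 m) and z of tube_3 in the frame of rack below 0.057 m and angle between tube_3's own x axis and vertical between 1.37 and 1.77 rad and angle between the x axis of tube_3 and the x axis of rack, either way round below 0.25 rad) or ((horizontal distance between tube_3 and slot_1 below 0.02 m or horizontal distance between tube_3 and slot_2 below 0.02 m) and z of tube_3 in the frame of stand between 0.054 and 0.07 m and angle between tube_3's own x axis and vertical below 0.17 rad and distance between any of loose_a, loose_b, loose_c and tube_3 below 0.06 m)) and (((horizontal distance between tube_4 and cradle_1 below 0.02 m or horizontal distance between tube_4 and cradle_2 below 0.02 m or horizontal distance between tube_4 and cradle_3 below 0.02 m or horizontal distance between tube_4 and cradle_4 below 0.02 m or horizontal distance between tube_4 and cradle_5 below 0.02 m or horizontal distance between tube_4 and cradle_6 below 0.02 m) and z of tube_4 in the frame of rack below 0.057 m and angle between tube_4's own x axis and vertical between 1.37 and 1.77 rad and angle between the x axis of tube_4 and the x axis of rack, either way round below 0.25 rad) or ((horizontal distance between tube_4 and slot_1 below 0.02 m or horizontal distance between tube_4 and slot_2 below 0.02 m) and z of tube_4 in the frame of stand between 0.054 and 0.07 m and angle between tube_4's own x axis and vertical below 0.17 rad and distance between any of loose_a, loose_b, loose_c and tube_4 below 0.06 m)) and (((horizontal distance between tube_5 and cradle_1 below 0.02 m or horizontal distance between tube_5 and cradle_2 below 0.02 m or horizontal distance between tube_5 and cradle_3 below 0.02 m or horizontal distance between tube_5 and cradle_4 below 0.02 m or horizontal distance between tube_5 and cradle_5 below 0.02 m or horizontal distance between tube_5 and cradle_6 below 0.02 m) and z of tube_5 in the frame of rack below 0.057 m and angle between tube_5's own x axis and vertical between 1.37 and 1.77 rad and angle between the x axis of tube_5 and the x axis of rack, either way round below 0.25 rad) or ((horizontal distance between tube_5 and slot_1 below 0.02 m or horizontal distance between tube_5 and slot_2 below 0.02 m) and z of tube_5 in the frame of stand between 0.054 and 0.07 m and angle between tube_5's own x axis and vertical below 0.17 rad and distance between any of loose_a, loose_b, loose_c and tube_5 below 0.06 m)) and horizontal distance between each of loose_a, loose_b, loose_c and stand below 0.12 m and linear speed of each of tube_1, tube_2, tube_3, tube_4, tube_5 below 0.02 m/s); the robot touches nothing.
It fails at once if the drinking glass is moved more than 25 mm (distance of tumbler from where it was at the start of the episode above 0.025 m).
It fails at once if the graver is moved more than 25 mm (distance of graver from where it was at the start of the episode above 0.025 m).
It fails at once if the ring box is moved more than 25 mm (distance of ringbox from where it was at the start of the episode above 0.025 m).
Of tube_1, tube_5 only 1 to 2 are there at a start; the rules pass over those that are not, and their reading is None.
Of loose_a, loose_b, loose_c only 1 to 2 are there at a start; the rules pass over those that are not, and their reading is None.
At some moment in a run one of stand may be knocked a few centimetres aside while the robot is not near it.
Once in a run the grip may slacken for a moment while it holds something.
It also fails if it takes over 210 s, if anything falls off the work surface, if the arm or the gripper's body presses on something with over 40 N, if the wrist force passes 120 N, or if a joint passes its speed limit or range.

## Working session

There is one attempt and no reset: what is moved stays moved. The work goes in short steps, Python scripts to look and compute and a tool call to move; the robot and the scene stay as the last step left them, time stands still between calls to the robot, and variables do not carry over. Pictures are saved under pics/ and viewed, at most 14 in all, crops included, and the job is handed in when it is done.

Besides the shell and the picture viewer there is one more tool, called after "Call:" as a command line: name --argument value ..., lists and objects as JSON in quotes. carry_out: Moves the arm, as the interface text tells. Its arguments: {"type":"object","properties":{"commands":{"type":"array","items":{"type":"object","properties":{"jaw":{"type":"number"},"translation":{"type":"array","items":{"type":"number"}},"spin":{"type":"number"}}}},"squeeze":{"type":"number"}},"required":["commands"]}

```bash
mkdir -p pics; ls
python3 - <<'E'
from bench import r
import cv2,pickle
print(r.sense())
P={n:r.snapshot(n) for n in("scene","side","wrist")}
pickle.dump(P,open('p0.pkl','wb'))
for n,p in P.items():
    cv2.imwrite(f'pics/{n}0.png',p["pixels"])
    print(n,p["K"].round(1).tolist(),p["extrinsics"].round(3).tolist())
    if n!="wrist":
      for t in("tube_1","rack","cradle_1","stand","slot_1","tumbler","graver","ringbox"):
        print(t,[(round(d["score"],2),[round(float(v),1) for v in d["xy"]]) for d in r.landmark_of(p,t)])
E
```

```text
pics
{'time': 0.0, 'joint_pos': array([-7.04405527e+01,  7.51700890e+00,  8.53283926e+01,  2.42460592e-04,
        8.72616731e+01, -4.89147330e+00]), 'qd': array([ 0.02735306,  0.01246728, -0.05180617,  0.07203757, -0.10187528,
        0.0061561 ]), 'joint_efforts': array([ 9.36983160e-04, -5.69400036e+01, -5.00550056e+01, -1.88488621e-04,
        1.50173652e-02, -1.68577547e-06]), 'tool_pos': array([ 248.20177641, -545.65710954,  230.23311474]), 'tcp_rot': array([-1.79893336e+02, -9.37138252e-03,  2.44509001e+01]), 'ft_force': array([ 0.40059256,  0.11812025, -0.71164851]), 'wrist_torque': array([-0.00115388, -0.02785705, -0.02467407]), 'grip_force': 0.0, 'finger_gap': 85.45952747785209}
scene [[478.9, 0.0, 276.3], [0.0, 478.9, 211.6], [0.0, 0.0, 1.0]] [[0.011, 0.638, -0.77, 1460.871], [1.0, 0.003, 0.017, -56.1], [0.013, -0.77, -0.638, 842.343], [0.0, 0.0, 0.0, 1.0]]
tube_1 [(0.93, [254.7, 192.8]), (0.77, [216.6, 199.0]), (0.72, [218.1, 238.9]), (0.7, [171.4, 237.5]), (0.69, [151.2, 164.7]), (0.61, [178.5, 199.1])]
rack [(0.77, [216.5, 233.1])]
cradle_1 [(0.96, [259.9, 235.1]), (0.8
[... 624 characters left out ...]
8, [261.1, 260.5]), (0.66, [199.8, 342.9]), (0.57, [319.3, 277.0]), (0.52, [249.0, 238.3])]
rack [(0.66, [286.2, 263.3])]
cradle_1 [(0.98, [247.6, 239.7]), (0.84, [262.4, 266.8]), (0.82, [305.1, 252.1]), (0.78, [292.9, 227.6]), (0.55, [323.0, 281.6])]
stand [(0.97, [250.4, 168.7])]
slot_1 [(0.62, [251.4, 156.9]), (0.59, [250.7, 178.5]), (0.54, [323.3, 274.8])]
tumbler [(0.65, [343.6, 198.1]), (0.56, [293.6, 227.5])]
graver [(0.76, [360.0, 245.1]), (0.64, [277.5, 291.2])]
ringbox [(0.88, [310.0, 163.4])]
wrist [[319.3, 0.0, 282.9], [0.0, 319.3, 204.9], [0.0, 0.0, 1.0]] [[0.413, -0.864, -0.287, 321.922], [-0.911, -0.393, -0.127, -512.343], [-0.003, 0.313, -0.95, 373.402], [0.0, 0.0, 0.0, 1.0]]
```

View pics/scene0.png

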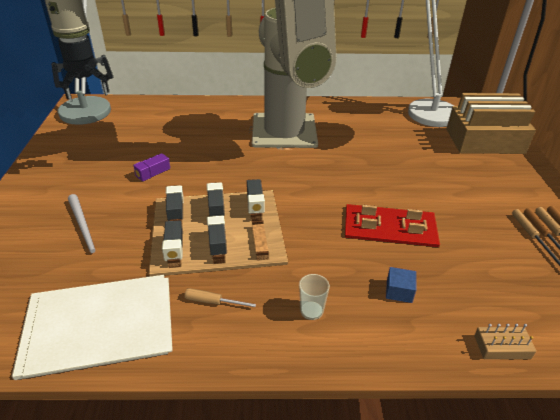

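View pics/side0.png

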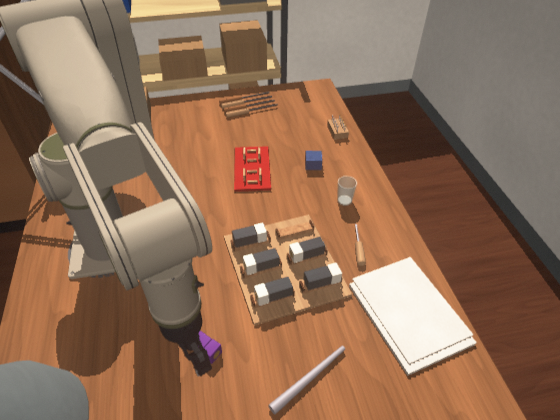

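```bash
cat > h.py <<'E'
import numpy as np,cv2
def ray(p,uv,z):
    K,T=p["K"],p["extrinsics"]
    d=T[:3,:3]@np.linalg.inv(K)@np.array([uv[0],uv[1],1.]);o=T[:3,3]
    return (o+d*(z-o[2])/d[2])[:2].round(1)
def proj(p,X):
    T=np.linalg.inv(p["extrinsics"]);c=(T[:3,:3]@np.atleast_2d(X).T+T[:3,3:]);q=p["K"]@c
    return (q[:2]/q[2]).T
E
python3 - <<'E'
from h import *
from bench import r
S={"tube_1":49,"rack":0,"cradle_1":28,"stand":0,"slot_1":12,"tumbler":0,"graver":0,"ringbox":0}
tiles=[]
for n in("scene","side"):
    p=r.snapshot(n)
    for t,z in S.items():
        print(n,t,[(round(d["score"],2),ray(p,d["xy"],z).tolist()) for d in r.landmark_of(p,t) if d["score"]>.4])
    a=p["pixels"][160:280,130:290] if n=="scene" else p["pixels"][210:330,210:370]
    tiles.append(cv2.resize(a,None,fx=2.5*2,fy=2.5*2,interpolation=3)[:600,:800])
    cv2.imwrite(f'pics/crop_{n}.png',tiles[-1])
E
```

```text
scene tube_1 [(0.82, [602.2, -290.8]), (0.81, [452.4, -203.2]), (0.79, [290.7, -393.9]), (0.72, [605.1, -177.4]), (0.66, [441.8, -96.2])]
scene rack [(0.79, [533.0, -181.5])]
scene cradle_1 [(0.88, [590.4, -180.7]), (0.79, [581.0, -80.5]), (0.71, [613.5, -286.3]), (0.68, [460.1, -297.5]), (0.62, [450.6, -201.4]), (0.6, [434.5, -109.3])]
scene stand [(0.97, [499.3, 268.9]), (0.64, [431.9, -309.4])]
scene slot_1 [(0.82, [515.1, 327.7]), (0.64, [490.1, 212.0])]
scene tumbler [(0.74, [792.6, 41.1])]
scene graver [(0.62, [769.6, -163.4])]
scene ringbox [(0.6, [725.7, 241.3])]
side tube_1 [(0.9, [424.9, -83.4]), (0.89, [611.0, -280.2]), (0.78, [447.2, -202.8]), (0.64, [584.1, -173.5]), (0.64, [471.4, -298.9]), (0.64, [260.6, -418.9])]
side rack [(0.92, [527.1, -185.6])]
side cradle_1 [(0.96, [583.8, -63.7]), (0.94, [590.0, -176.1]), (0.93, [606.5, -288.1]), (0.81, [457.7, -295.2]), (0.74, [446.5, -201.8]), (0.57, [436.7, -94.2])]
side stand [(0.66, [500.6, 282.8])]
side slot_1 [(0.94, [511.5, 310.8]), (0.59, [489.0, 213.5])]
side tumbler [(0.96, [790.9, 59.4])]
side graver [(0.53, [766.8, -151.8])]
side ringbox [(0.65, [713.8, 242.7])]
```

View pics/crop_side.png

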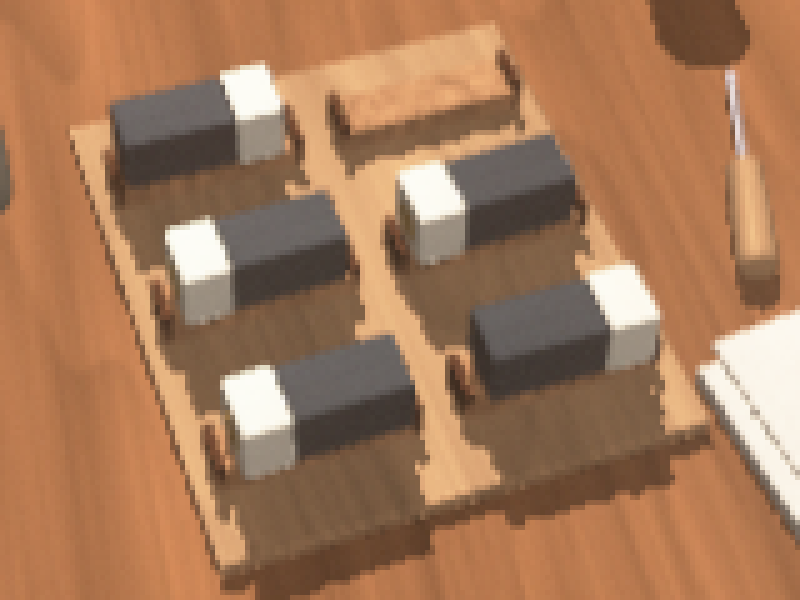

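```bash
cat >> h.py <<'E'
from scipy.optimize import least_squares
def fitpts(local,obs):
    "obs: list of (idx,xy); returns x,y,yaw(deg)"
    local=np.array(local,float)
    def f(v):
        c,s=np.cos(v[2]),np.sin(v[2]);R=np.array([[c,-s],[s,c]])
        return np.concatenate([(R@local[i]+v[:2]-o) for i,o in obs])
    m=np.mean([o for _,o in obs],0)
    s=least_squares(f,[*m,0.],loss='soft_l1',f_scale=5)
    return s.x*[1,1,57.2958],f(s.x).reshape(-1,2)
def rotz(a): a=np.radians(a);return np.array([[np.cos(a),-np.sin(a)],[np.sin(a),np.cos(a)]])
E
cat > look.py <<'E'
from h import *
from bench import r
def rack(n=3):
    L=[(sx*72.5,sy*105) for sx in(-1,1) for sy in(1,0,-1)]
    obs=[];g=rotz(9)@np.array(L).T+np.array([[525],[-187]])
    for k in range(n):
        for c in("scene","side"):
            p=r.snapshot(c)
            for d in r.landmark_of(p,"cradle_1"):
                if d["score"]>.5:
                    o=ray(p,d["xy"],28);e=np.linalg.norm(g.T-o,axis=1);i=e.argmin()
                    if e[i]<35: obs.append((i,o))
    v,res=fitpts(L,obs);return v,np.abs(res).mean(),len(obs)
def stand(n=2):
    L=[(0,60),(0,-60),(0,0)];obs=[]
    for k in range(n):
        for c in("scene","side"):
            p=r.snapshot(c)
            s=[ray(p,d["xy"],12) for d in r.landmark_of(p,"slot_1") if d["score"]>.4]
            s=[o for o in s if o[1]>120][:2]; b=[ray(p,d["xy"],0) for d in r.landmark_of(p,"stand") if d["score"]>.5][:1]
            if len(s)==2:
                s.sort(key=lambda o:-o[1]); obs+=[(0,s[0]),(1,s[1])]
            obs+=[(2,o) for o in b]
    v,res=fitpts(L,obs);return v,np.abs(res).mean(),len(obs)
E
python3 - <<'E'
from look import *
R=rack(3);S=stand(3);print(R,S)
x,y,a=R[0];import json
def tr(v,q):return rotz(v[2])@np.array(q)+v[:2]
for sx in(-1,1):
  for sy in(1,0,-1):print(sx,sy,tr(R[0],(sx*72.5,sy*105)).round(1))
print([tr(S[0],(0,s)).round(1) for s in(60,-60)])
out=[]
for c in("scene","side"):
    p=r.snapshot(c);im=cv2.resize(p["pixels"],None,fx=4,fy=4,interpolation=3)
    def poly(v,hx,hy,z,cx=0,cy=0):
        q=np.array([[*tr(v,(cx+i*hx,cy+j*hy)),z] for i,j in((1,1),(1,-1),(-1,-1),(-1,1))])
        cv2.polylines(im,[np.int32(proj(p,q)*4+2)],True,(0,255,0),1)
    poly(R[0],145,165,12);poly(S[0],65,120,12)
    for sx in(-1,1):
        for sy in(1,0,-1):poly(R[0],54,15,28,sx*72.5,sy*105)
    for s in(60,-60):poly(S[0],24,19,40,0,s)
    a=im[560:1160,520:1320] if c=="scene" else im[780:1380,820:1620]
    cv2.imwrite(f"pics/ov_{c}.png",a)
    if c=="scene":cv2.imwrite("pics/ov_stand.png",im[760:1040,1340:1800])
E
```

```text
(array([ 522.04024045, -187.98071065,    8.29739249]), np.float64(5.0746405107118955), 35) (array([504.17845418, 269.45825797,  -9.98432486]), np.float64(4.513301841438267), 18)
-1 1 [435.1 -94.5]
-1 0 [ 450.3 -198.4]
-1 -1 [ 465.5 -302.3]
1 1 [578.6 -73.6]
1 0 [ 593.8 -177.5]
1 -1 [ 608.9 -281.4]
[array([514.6, 328.5]), array([493.8, 210.4])]
```

View pics/ov_side.png

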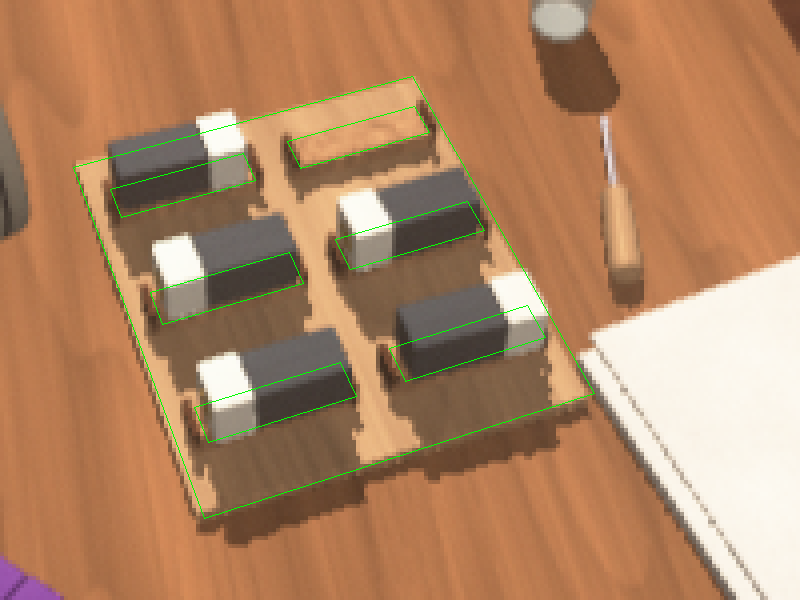

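View pics/ov_stand.png

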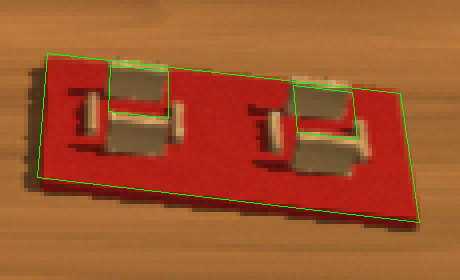

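```bash
cat > go.py <<'E'
import sys
from h import *
from bench import r
def st():
    s=r.sense();return s
def go(x,y,z,yaw,s=None):
    s=s or st();p=s["tool_pos"];w=s["tcp_rot"][2]
    spin=-np.radians((yaw-w+180)%360-180)
    a=np.radians(yaw);d=np.array([x,y])-p[:2]
    return ("spin %.3f tool mm x %.1f y %.1f z %.1f"%(spin,d@[np.cos(a),np.sin(a)],d@[np.sin(a),-np.cos(a)],p[2]-z))
def rd():
    s=st();print("t",round(s["time"],2),"tcp",s["tool_pos"].round(1),"rot",s["tcp_rot"].round(2),"F",s["ft_force"].round(2),"M",s["wrist_torque"].round(3),"gap",round(s["finger_gap"],2),"grip",round(s["grip_force"],1));return s
if __name__=="__main__":
    rd();a=list(map(float,sys.argv[1:]))
    if a:print(go(*a))
E
python3 go.py 465.5 -302.3 31 8.3
```

```text
t 3.45 tcp [ 248.4 -546.2  231.3] rot [-180.     -0.     24.46] F [-0.02  0.71 -0.19] M [-0.021  0.028  0.009] gap 85.23 grip 0.0
spin 0.282 tool mm x 250.0 y -210.0 z 200.3
```

Call:
carry_out --commands '[{"spin":0.094,"jaw":0.085},{"spin":0.094},{"spin":0.094},{"translation":[0.03,-0.025,0]},{"translation":[0.03,-0.025,0]},{"translation":[0.03,-0.025,0]},{"translation":[0.03,-0.025,0]},{"translation":[0.03,-0.025,0]}]' --squeeze 40

```text
invalid input
```

Call:
carry_out --commands '[{"translation":[0.025,-0.021,0.01]},{"translation":[0.025,-0.021,0.01]},{"translation":[0.025,-0.021,0.01]},{"translation":[0.025,-0.021,0.01]},{"translation":[0,0,0.03]},{"translation":[0,0,0.025]},{"translation":[0,0,0]},{"translation":[0,0,0]}]'

```text
invalid input
```

```bash
python3 go.py 465.5 -302.3 31 8.3
python3 - <<'E'
from look import *
p=r.snapshot("wrist");cv2.imwrite("pics/w1.png",p["pixels"])
print([(round(d["score"],2),ray(p,d["xy"],49)) for d in r.landmark_of(p,"tube_1")])
E
```

```text
t 3.45 tcp [ 248.4 -546.2  231.3] rot [-180.     -0.     24.46] F [-0.02  0.71 -0.19] M [-0.021  0.028  0.009] gap 85.23 grip 0.0
spin 0.282 tool mm x 250.0 y -210.0 z 200.3
[(0.87, array([ 258.5, -413.5]))]
```

View pics/w1.png

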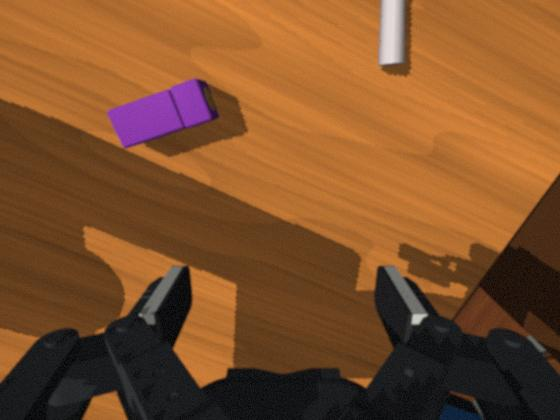

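Call:
carry_out --commands '[{"translation":[0,0,0],"spin":0.094,"jaw":0.085},{"translation":[0,0,0],"spin":0.094,"jaw":0.085},{"translation":[0,0,0],"spin":0.094,"jaw":0.085},{"translation":[0.03,-0.025,0],"spin":0,"jaw":0.085},{"translation":[0.03,-0.025,0],"spin":0,"jaw":0.085},{"translation":[0.03,-0.025,0],"spin":0,"jaw":0.085},{"translation":[0.03,-0.025,0],"spin":0,"jaw":0.085},{"translation":[0.03,-0.025,0],"spin":0,"jaw":0.085}]' --squeeze 40

```text
time: 4.22
tool_pos: [379.6, -399.4, 231.4]
tcp_rot: [180.0, -0.0, 8.3]
ft_force: [0.5, 0.4, 0.0]
finger_gap: 85.2
grip_force: 0.0
```

Call:
carry_out --commands '[{"translation":[0.025,-0.021,0.01],"spin":0,"jaw":0.085},{"translation":[0.025,-0.021,0.01],"spin":0,"jaw":0.085},{"translation":[0.025,-0.021,0.01],"spin":0,"jaw":0.085},{"translation":[0.025,-0.021,0.01],"spin":0,"jaw":0.085},{"translation":[0,0,0.03],"spin":0,"jaw":0.085},{"translation":[0,0,0.025],"spin":0,"jaw":0.085},{"translation":[0,0,0],"spin":0,"jaw":0.085},{"translation":[0,0,0],"spin":0,"jaw":0.085}]'

```text
time: 4.88
tool_pos: [464.6, -302.3, 135.0]
tcp_rot: [-179.8, 0.2, 8.3]
ft_force: [0.7, 0.1, 1.9]
finger_gap: 84.8
grip_force: 0.0
```

```bash
python3 go.py 465.5 -302.3 31 8.3
python3 - <<'E'
from look import *
p=r.snapshot("wrist");cv2.imwrite("pics/w1.png",p["pixels"])
print([(round(d["score"],2),ray(p,d["xy"],49)) for d in r.landmark_of(p,"tube_1")])
E
```

```text
t 4.88 tcp [ 464.6 -302.3  135. ] rot [-1.7984e+02  1.5000e-01  8.3100e+00] F [0.74 0.07 1.86] M [0.004 0.014 0.033] gap 84.84 grip 0.0
spin 0.000 tool mm x 0.9 y 0.1 z 104.0
[(0.88, array([ 466.2, -304.1])), (0.86, array([ 453. , -193.4])), (0.63, array([434.1, -91. ]))]
```

View pics/w1.png

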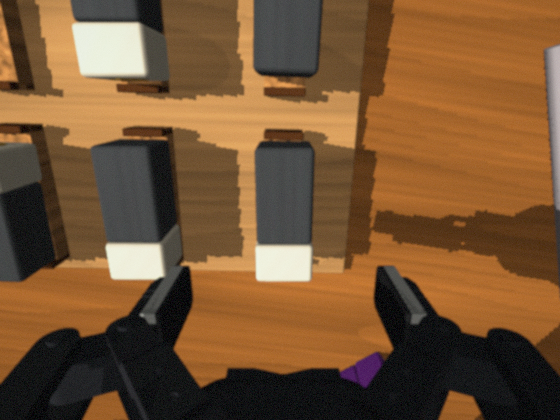

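Call:
carry_out --commands '[{"translation":[0,0,0.035],"spin":0,"jaw":0.085},{"translation":[0,0,0.035],"spin":0,"jaw":0.085},{"translation":[0,0,0.025],"spin":0,"jaw":0.085},{"translation":[0,0,0.01],"spin":0,"jaw":0.085},{"translation":[0,0,0],"spin":0,"jaw":0.03},{"translation":[0,0,0],"spin":0,"jaw":0.03},{"translation":[0,0,0],"spin":0,"jaw":0.03},{"translation":[0,0,0],"spin":0,"jaw":0.03}]' --squeeze 60

```text
time: 5.65
tool_pos: [467.5, -304.8, 34.5]
tcp_rot: [179.8, -0.2, 8.3]
ft_force: [0.7, -0.5, -0.7]
finger_gap: 41.3
grip_force: 60.8
```

Call:
carry_out --commands '[{"translation":[0,0,0],"spin":0,"jaw":0.03},{"translation":[0,0,0],"spin":0,"jaw":0.03},{"translation":[0,0,-0.02],"spin":0,"jaw":0.03},{"translation":[0,0,-0.04],"spin":0,"jaw":0.03},{"translation":[0,0,-0.02],"spin":0,"jaw":0.03},{"translation":[0,0,0],"spin":0,"jaw":0.03},{"translation":[0,0,0],"spin":0,"jaw":0.03},{"translation":[0,0,0],"spin":0,"jaw":0.03}]'

```text
time: 6.32
tool_pos: [465.2, -303.0, 110.8]
tcp_rot: [-180.0, 0.0, 8.3]
ft_force: [-0.7, 0.2, -4.3]
finger_gap: 41.3
grip_force: 62.0
```

```bash
cat > avg.py <<'E'
from go import *
F=[];M=[]
a=np.radians(8.3)
for k in range(10):
    r.snapshot("wrist");s=r.sense();F.append(s["ft_force"]);w=s["tcp_rot"][2]
    b=np.radians(w);M.append(rotz(-w)@s["wrist_torque"][:2])
F=np.array(F);M=np.array(M)
rd();print("F",F.mean(0).round(2),F.std(0).round(2),"Mtool(xy, yaw frame)",M.mean(0).round(3),M.std(0).round(3));print(M[:,1].round(2))
E
python3 avg.py
```

```text
t 6.82 tcp [ 465.5 -303.2  111. ] rot [-1.7998e+02  2.0000e-02  8.2900e+00] F [-0.75 -0.02 -2.77] M [ 0.039 -0.019  0.024] gap 41.29 grip 62.0
F [ 0.12  0.03 -3.09] [0.45 0.31 0.43] Mtool(xy, yaw frame) [0.004 0.019] [0.029 0.026]
[ 0.03  0.03  0.01 -0.02  0.02  0.06  0.05  0.    0.03 -0.02]
```

Call:
carry_out --commands '[{"translation":[0.02,0,0],"spin":0,"jaw":0.03},{"translation":[0.041,0,0],"spin":0,"jaw":0.03},{"translation":[0.041,0,0],"spin":0,"jaw":0.03},{"translation":[0.03,0,0],"spin":0,"jaw":0.03},{"translation":[0.015,0,0],"spin":0,"jaw":0.03},{"translation":[0.005,0,0],"spin":0,"jaw":0.03},{"translation":[0,0,0],"spin":0,"jaw":0.03},{"translation":[0,0,0],"spin":0,"jaw":0.03}]'

```text
time: 7.48
tool_pos: [615.2, -281.4, 110.8]
tcp_rot: [-180.0, 0.1, 8.3]
ft_force: [-0.4, -0.1, -2.8]
finger_gap: 41.4
grip_force: 61.9
```

```bash
sed -i 's/range(10)/range(7)/' avg.py; python3 avg.py
```

```text
t 7.83 tcp [ 615.5 -281.8  111.6] rot [ 1.7999e+02 -1.0000e-02  8.2500e+00] F [ 0.19  0.03 -3.83] M [-0.022 -0.059 -0.053] gap 41.22 grip 61.9
F [ 0.37 -0.25 -3.73] [0.42 0.55 0.45] Mtool(xy, yaw frame) [-0.005  0.039] [0.031 0.083]
[ 0.13  0.16  0.07  0.05 -0.05 -0.04 -0.05]
```

Call:
carry_out --commands '[{"translation":[-0.02,0,0],"spin":0,"jaw":0.03},{"translation":[-0.041,0,0],"spin":0,"jaw":0.03},{"translation":[-0.041,0,0],"spin":0,"jaw":0.03},{"translation":[-0.03,0,0],"spin":0,"jaw":0.03},{"translation":[-0.015,0,0],"spin":0,"jaw":0.03},{"translation":[-0.005,0,0],"spin":0,"jaw":0.03},{"translation":[0,0,0],"spin":0,"jaw":0.03},{"translation":[0,0,0],"spin":0,"jaw":0.03}]'

```text
time: 8.5
tool_pos: [466.3, -303.5, 111.9]
tcp_rot: [180.0, -0.1, 8.3]
ft_force: [0.3, 0.8, -3.3]
finger_gap: 41.1
grip_force: 62.0
```

```bash
python3 avg.py
```

```text
t 8.85 tcp [ 466.1 -303.   111.1] rot [-1.7999e+02  1.0000e-02  8.3400e+00] F [ 0.2   0.24 -2.81] M [ 0.01  -0.031  0.009] gap 41.63 grip 62.0
F [-0.08  0.06 -3.06] [0.48 0.34 0.59] Mtool(xy, yaw frame) [ 0.004 -0.037] [0.029 0.015]
[-0.02 -0.03 -0.05 -0.04 -0.02 -0.06 -0.03]
```

Call:
carry_out --commands '[{"translation":[0,0,0.03],"spin":0,"jaw":0.03},{"translation":[0,0,0.03],"spin":0,"jaw":0.03},{"translation":[0,0,0.015],"spin":0,"jaw":0.03},{"translation":[0,0,0.004],"spin":0,"jaw":0.03},{"translation":[0,0,0],"spin":0,"jaw":0.03},{"translation":[0,0,0],"spin":0,"jaw":0.085},{"translation":[0,0,0],"spin":0,"jaw":0.085},{"translation":[0,0,0],"spin":0,"jaw":0.085}]'

```text
time: 9.52
tool_pos: [466.1, -303.6, 32.7]
tcp_rot: [180.0, -0.0, 8.3]
ft_force: [-0.2, -0.0, -0.1]
finger_gap: 76.0
grip_force: 0.0
```

```bash
python3 go.py 450.3 -198.4 31 8.3
```

```text
t 9.52 tcp [ 466.1 -303.6   32.7] rot [ 1.7996e+02 -4.0000e-02  8.3000e+00] F [-0.22 -0.01 -0.08] M [ 0.05  -0.028 -0.024] gap 75.99 grip 0.0
spin 0.000 tool mm x -0.5 y -106.3 z 1.7
```

Call:
carry_out --commands '[{"translation":[0,0,-0.033],"spin":0,"jaw":0.085},{"translation":[0,0,-0.033],"spin":0,"jaw":0.085},{"translation":[0,-0.0354,0],"spin":0,"jaw":0.085},{"translation":[0,-0.0354,0],"spin":0,"jaw":0.085},{"translation":[0,-0.0354,0],"spin":0,"jaw":0.085},{"translation":[0,0,0],"spin":0,"jaw":0.085},{"translation":[0,0,0.033],"spin":0,"jaw":0.085},{"translation":[0,0,0.033],"spin":0,"jaw":0.085}]'

```text
time: 10.18
tool_pos: [453.3, -199.2, 34.6]
tcp_rot: [179.7, -0.4, 8.4]
ft_force: [0.4, 0.2, -0.6]
finger_gap: 85.1
grip_force: 0.0
```

Call:
carry_out --commands '[{"translation":[0,0,0],"spin":0,"jaw":0.03},{"translation":[0,0,0],"spin":0,"jaw":0.03},{"translation":[0,0,0],"spin":0,"jaw":0.03},{"translation":[0,0,0],"spin":0,"jaw":0.03},{"translation":[0,0,0],"spin":0,"jaw":0.03},{"translation":[0,0,-0.03],"spin":0,"jaw":0.03},{"translation":[0,0,-0.03],"spin":0,"jaw":0.03},{"translation":[0,0,-0.02],"spin":0,"jaw":0.03}]'

```text
time: 10.85
tool_pos: [451.5, -199.1, 116.1]
tcp_rot: [179.9, -0.2, 8.3]
ft_force: [1.0, -0.1, -0.2]
finger_gap: 41.2
grip_force: 61.0
```

Call:
carry_out --commands '[{"translation":[0.02,0,0],"spin":0,"jaw":0.03},{"translation":[0.041,0,0],"spin":0,"jaw":0.03},{"translation":[0.041,0,0],"spin":0,"jaw":0.03},{"translation":[0.03,0,0],"spin":0,"jaw":0.03},{"translation":[0.015,0,0],"spin":0,"jaw":0.03},{"translation":[0.005,0,0],"spin":0,"jaw":0.03},{"translation":[0,0,0],"spin":0,"jaw":0.03},{"translation":[0,0,0],"spin":0,"jaw":0.03}]'

```text
time: 11.52
tool_pos: [600.2, -176.5, 112.6]
tcp_rot: [180.0, 0.0, 8.3]
ft_force: [0.3, -0.2, -1.0]
finger_gap: 41.2
grip_force: 61.1
```

```bash
python3 avg.py
```

```text
t 11.87 tcp [ 600.3 -176.5  112.5] rot [ 1.80e+02 -1.00e-02  8.26e+00] F [-0.67  0.19 -2.01] M [-0.045  0.019  0.04 ] gap 41.34 grip 61.1
F [-0.23  0.1  -1.29] [0.3  0.42 0.37] Mtool(xy, yaw frame) [-0.008 -0.   ] [0.032 0.025]
[ 0.04 -0.    0.01 -0.02 -0.03 -0.02  0.03]
```

Call:
carry_out --commands '[{"translation":[-0.02,0,0],"spin":0,"jaw":0.03},{"translation":[-0.041,0,0],"spin":0,"jaw":0.03},{"translation":[-0.041,0,0],"spin":0,"jaw":0.03},{"translation":[-0.03,0,0],"spin":0,"jaw":0.03},{"translation":[-0.015,0,0],"spin":0,"jaw":0.03},{"translation":[-0.005,0,0],"spin":0,"jaw":0.03},{"translation":[0,0,0],"spin":0,"jaw":0.03},{"translation":[0,0,0],"spin":0,"jaw":0.03}]'

```text
time: 12.53
tool_pos: [451.1, -198.5, 112.9]
tcp_rot: [180.0, -0.1, 8.3]
ft_force: [-0.2, -0.3, 0.3]
finger_gap: 41.6
grip_force: 61.1
```

```bash
python3 avg.py; python3 go.py 450.3 -198.4 32 8.3
```

```text
t 12.88 tcp [ 450.8 -198.   112.2] rot [-1.7999e+02  1.0000e-02  8.3300e+00] F [ 0.38  0.52 -1.62] M [ 0.007 -0.027 -0.003] gap 41.12 grip 61.1
F [ 0.03  0.4  -1.21] [0.45 0.37 0.39] Mtool(xy, yaw frame) [ 0.007 -0.013] [0.034 0.036]
[ 0.06 -0.01 -0.02 -0.04 -0.05  0.   -0.03]
t 12.88 tcp [ 450.8 -198.   112.2] rot [-1.7999e+02  1.0000e-02  8.3300e+00] F [ 0.38  0.52 -1.62] M [ 0.007 -0.027 -0.003] gap 41.12 grip 61.1
spin 0.001 tool mm x -0.5 y 0.3 z 80.2
```

Call:
carry_out --commands '[{"translation":[0,0,0.03],"spin":0,"jaw":0.03},{"translation":[0,0,0.03],"spin":0,"jaw":0.03},{"translation":[0,0,0.015],"spin":0,"jaw":0.03},{"translation":[0,0,0.005],"spin":0,"jaw":0.03},{"translation":[0,0,0],"spin":0,"jaw":0.03},{"translation":[0,0,0],"spin":0,"jaw":0.085},{"translation":[0,0,0],"spin":0,"jaw":0.085},{"translation":[0,0,0],"spin":0,"jaw":0.085}]'

```text
time: 13.55
tool_pos: [450.6, -198.2, 32.3]
tcp_rot: [180.0, -0.0, 8.3]
ft_force: [-1.1, -0.3, -0.3]
finger_gap: 76.0
grip_force: 0.0
```

Call:
carry_out --commands '[{"translation":[0,0,-0.033],"spin":0,"jaw":0.085},{"translation":[0,0,-0.033],"spin":0,"jaw":0.085},{"translation":[0,-0.035,0],"spin":0,"jaw":0.085},{"translation":[0,-0.035,0],"spin":0,"jaw":0.085},{"translation":[0,-0.035,0],"spin":0,"jaw":0.085},{"translation":[0,0,0],"spin":0,"jaw":0.085},{"translation":[0,0,0.033],"spin":0,"jaw":0.085},{"translation":[0,0,0.033],"spin":0,"jaw":0.085}]'

```text
time: 14.22
tool_pos: [438.1, -94.6, 34.1]
tcp_rot: [179.8, -0.4, 8.4]
ft_force: [0.3, -0.2, -0.7]
finger_gap: 84.8
grip_force: 0.0
```

Call:
carry_out --commands '[{"translation":[0,0,0],"spin":0,"jaw":0.03},{"translation":[0,0,0],"spin":0,"jaw":0.03},{"translation":[0,0,0],"spin":0,"jaw":0.03},{"translation":[0,0,0],"spin":0,"jaw":0.03},{"translation":[0,0,0],"spin":0,"jaw":0.03},{"translation":[0,0,-0.03],"spin":0,"jaw":0.03},{"translation":[0,0,-0.03],"spin":0,"jaw":0.03},{"translation":[0,0,-0.02],"spin":0,"jaw":0.03}]'

```text
time: 14.88
tool_pos: [436.2, -94.8, 115.7]
tcp_rot: [179.9, -0.2, 8.3]
ft_force: [1.2, -1.1, -1.3]
finger_gap: 41.3
grip_force: 62.6
```

Call:
carry_out --commands '[{"translation":[0.02,0,0],"spin":0,"jaw":0.03},{"translation":[0.041,0,0],"spin":0,"jaw":0.03},{"translation":[0.041,0,0],"spin":0,"jaw":0.03},{"translation":[0.03,0,0],"spin":0,"jaw":0.03},{"translation":[0.015,0,0],"spin":0,"jaw":0.03},{"translation":[0.005,0,0],"spin":0,"jaw":0.03},{"translation":[0,0,0],"spin":0,"jaw":0.03},{"translation":[0,0,0],"spin":0,"jaw":0.03}]'

```text
time: 15.55
tool_pos: [584.9, -72.5, 112.3]
tcp_rot: [-180.0, 0.0, 8.3]
ft_force: [-0.9, -0.7, -3.6]
finger_gap: 41.3
grip_force: 62.6
```

```bash
python3 avg.py
```

```text
t 15.9 tcp [585.1 -72.6 112.5] rot [ 1.7999e+02 -1.0000e-02  8.2800e+00] F [ 0.34 -0.1  -3.26] M [-0.008  0.076 -0.033] gap 41.35 grip 62.6
F [-0.04 -0.05 -3.19] [0.27 0.4  0.64] Mtool(xy, yaw frame) [-0.009  0.054] [0.035 0.017]
[0.07 0.05 0.07 0.04 0.03 0.04 0.08]
```

Call:
carry_out --commands '[{"translation":[-0.02,0,0],"spin":0,"jaw":0.03},{"translation":[-0.041,0,0],"spin":0,"jaw":0.03},{"translation":[-0.041,0,0],"spin":0,"jaw":0.03},{"translation":[-0.03,0,0],"spin":0,"jaw":0.03},{"translation":[-0.015,0,0],"spin":0,"jaw":0.03},{"translation":[-0.005,0,0],"spin":0,"jaw":0.03},{"translation":[0,0,0],"spin":0,"jaw":0.03},{"translation":[0,0,0],"spin":0,"jaw":0.03}]'

```text
time: 16.57
tool_pos: [436.1, -94.5, 113.0]
tcp_rot: [180.0, -0.1, 8.3]
ft_force: [1.4, -0.3, -2.7]
finger_gap: 41.2
grip_force: 62.6
```

```bash
python3 avg.py; python3 go.py 435.1 -94.5 32 8.3
```

```text
t 16.92 tcp [435.5 -94.2 112.2] rot [-1.7999e+02  2.0000e-02  8.3200e+00] F [-0.93 -0.66 -3.  ] M [ 0.036 -0.042 -0.01 ] gap 41.64 grip 62.6
F [-0.09 -0.05 -3.19] [0.53 0.5  0.39] Mtool(xy, yaw frame) [ 0.013 -0.048] [0.034 0.028]
[-0.1  -0.04 -0.07 -0.01 -0.05 -0.01 -0.05]
t 16.92 tcp [435.5 -94.2 112.2] rot [-1.7999e+02  2.0000e-02  8.3200e+00] F [-0.93 -0.66 -3.  ] M [ 0.036 -0.042 -0.01 ] gap 41.64 grip 62.6
spin 0.000 tool mm x -0.5 y 0.3 z 80.2
```

Call:
carry_out --commands '[{"translation":[0,0,0.03],"spin":0,"jaw":0.03},{"translation":[0,0,0.03],"spin":0,"jaw":0.03},{"translation":[0,0,0.015],"spin":0,"jaw":0.03},{"translation":[0,0,0.005],"spin":0,"jaw":0.03},{"translation":[0,0,0],"spin":0,"jaw":0.03},{"translation":[0,0,0],"spin":0,"jaw":0.06},{"translation":[0,0,0],"spin":0,"jaw":0.06},{"translation":[0,0,0],"spin":0,"jaw":0.06}]'

```text
time: 17.58
tool_pos: [435.7, -94.4, 32.6]
tcp_rot: [180.0, -0.0, 8.3]
ft_force: [-0.3, -0.6, -0.1]
finger_gap: 59.9
grip_force: 0.0
```

Call:
carry_out --commands '[{"translation":[0.012,0,0],"spin":0,"jaw":0.06},{"translation":[0.012,0,0],"spin":0,"jaw":0.06},{"translation":[0.012,0,0],"spin":0,"jaw":0.06},{"translation":[0,0,0],"spin":0,"jaw":0.06},{"translation":[0,0,0],"spin":0,"jaw":0.03},{"translation":[0,0,0],"spin":0,"jaw":0.03},{"translation":[0,0,0],"spin":0,"jaw":0.03},{"translation":[0,0,0],"spin":0,"jaw":0.03}]' --squeeze 20

```text
time: 18.25
tool_pos: [470.3, -89.1, 32.2]
tcp_rot: [-180.0, 0.0, 8.3]
ft_force: [0.8, 0.1, -0.4]
finger_gap: 41.8
grip_force: 20.9
```

Call:
carry_out --commands '[{"translation":[0,0,0],"spin":0,"jaw":0.03},{"translation":[0,0,-0.01],"spin":0,"jaw":0.03},{"translation":[0,0,-0.01],"spin":0,"jaw":0.03},{"translation":[0,0,-0.01],"spin":0,"jaw":0.03},{"translation":[0,0,-0.01],"spin":0,"jaw":0.03},{"translation":[0,0,0],"spin":0,"jaw":0.03},{"translation":[0,0,0],"spin":0,"jaw":0.03},{"translation":[0,0,0],"spin":0,"jaw":0.03}]'

```text
time: 18.92
tool_pos: [470.7, -89.1, 72.3]
tcp_rot: [180.0, -0.0, 8.3]
ft_force: [-0.7, -0.6, -2.5]
finger_gap: 41.8
grip_force: 21.3
```

Run:
```python
from go import *
rd()
a=r.snapshot("scene");b=r.snapshot("side")
A=cv2.resize(a["pixels"][140:280,180:320],(400,400));B=cv2.resize(b["pixels"][180:300,190:310],(400,400))
cv2.imwrite("pics/piv1.png",np.hstack([A,B]));rd()
```

```text
t 18.92 tcp [470.7 -89.1  72.3] rot [ 1.7999e+02 -1.0000e-02  8.3000e+00] F [-0.68 -0.61 -2.45] M [ 0.052 -0.122  0.012] gap 41.84 grip 21.3
t 19.02 tcp [470.2 -88.9  71.7] rot [-1.7997e+02  6.0000e-02  8.3000e+00] F [ 0.09 -0.35 -3.46] M [ 0.01  -0.17  -0.016] gap 41.62 grip 21.3
```

View pics/piv1.png

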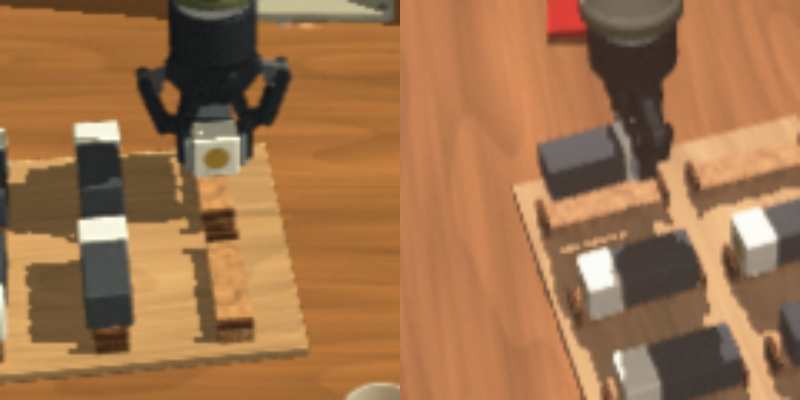

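Call:
carry_out --commands '[{"translation":[0,0,0.01],"spin":0,"jaw":0.03},{"translation":[0,0,0.01],"spin":0,"jaw":0.03},{"translation":[0,0,0.005],"spin":0,"jaw":0.03},{"translation":[0,0,0],"spin":0,"jaw":0.03},{"translation":[0,0,0],"spin":0,"jaw":0.04},{"translation":[0,0,0],"spin":0,"jaw":0.041},{"translation":[0,0,0],"spin":0,"jaw":0.0412},{"translation":[0,0,0],"spin":0,"jaw":0.0412}]'

```text
time: 19.68
tool_pos: [471.2, -89.2, 47.8]
tcp_rot: [180.0, -0.0, 8.3]
ft_force: [0.6, 0.1, -3.0]
finger_gap: 42.0
grip_force: 21.2
```

Call:
carry_out --commands '[{"translation":[0,0,0],"spin":0,"jaw":0.0414},{"translation":[0,0,0],"spin":0,"jaw":0.0414},{"translation":[0,0,0],"spin":0,"jaw":0.0415},{"translation":[0,0,0],"spin":0,"jaw":0.0415},{"translation":[0,0,0],"spin":0,"jaw":0.0416},{"translation":[0,0,0],"spin":0,"jaw":0.0416},{"translation":[0,0,0],"spin":0,"jaw":0.0416},{"translation":[0,0,0],"spin":0,"jaw":0.0416}]'

```text
time: 20.35
tool_pos: [470.8, -89.1, 47.3]
tcp_rot: [-180.0, 0.0, 8.3]
ft_force: [-0.6, -0.4, -2.9]
finger_gap: 41.7
grip_force: 21.2
```

Run:
```python
from go import *
for i in range(4): r.snapshot("wrist");rd()
```

```text
t 20.4 tcp [470.7 -89.1  47.3] rot [-180.      0.      8.29] F [-0.47  0.48 -3.26] M [-0.025 -0.072  0.024] gap 41.93 grip 21.2
t 20.45 tcp [470.8 -89.1  47.3] rot [-180.     0.     8.3] F [-0.09  0.07 -2.61] M [-0.068 -0.139 -0.015] gap 42.11 grip 21.2
t 20.5 tcp [470.8 -89.1  47.3] rot [-180.      0.      8.29] F [-0.56 -0.49 -3.22] M [ 0.028 -0.198  0.034] gap 41.95 grip 21.2
t 20.55 tcp [470.7 -89.1  47.3] rot [-180.     0.     8.3] F [-0.33 -0.01 -3.35] M [ 0.072 -0.121  0.002] gap 41.71 grip 21.2
```

Call:
carry_out --commands '[{"translation":[0,0,0],"spin":0,"jaw":0.0417},{"translation":[0,0,0],"spin":0,"jaw":0.0417},{"translation":[0,0,0],"spin":0,"jaw":0.0417},{"translation":[0,0,0],"spin":0,"jaw":0.0418},{"translation":[0,0,0],"spin":0,"jaw":0.0418},{"translation":[0,0,0],"spin":0,"jaw":0.0418},{"translation":[0,0,0],"spin":0,"jaw":0.0418},{"translation":[0,0,0],"spin":0,"jaw":0.0418}]'

```text
time: 21.22
tool_pos: [470.7, -89.1, 47.3]
tcp_rot: [-180.0, 0.0, 8.3]
ft_force: [0.2, -0.9, -3.5]
finger_gap: 41.8
grip_force: 14.0
```

Call:
carry_out --commands '[{"translation":[0,0,0],"spin":0,"jaw":0.0419},{"translation":[0,0,0],"spin":0,"jaw":0.0419},{"translation":[0,0,0],"spin":0,"jaw":0.0419},{"translation":[0,0,0],"spin":0,"jaw":0.0419},{"translation":[0,0,0],"spin":0,"jaw":0.0419},{"translation":[0,0,0],"spin":0,"jaw":0.0419},{"translation":[0,0,0],"spin":0,"jaw":0.0419},{"translation":[0,0,0],"spin":0,"jaw":0.0419}]'

```text
time: 21.88
tool_pos: [470.8, -89.1, 47.4]
tcp_rot: [180.0, -0.0, 8.3]
ft_force: [-0.5, -0.5, -1.7]
finger_gap: 42.0
grip_force: 6.9
```

Call:
carry_out --commands '[{"translation":[0,0,0],"spin":0,"jaw":0.042},{"translation":[0,0,0],"spin":0,"jaw":0.042},{"translation":[0,0,0],"spin":0,"jaw":0.042},{"translation":[0,0,0],"spin":0,"jaw":0.042},{"translation":[0,0,0],"spin":0,"jaw":0.042},{"translation":[0,0,0],"spin":0,"jaw":0.042},{"translation":[0,0,0],"spin":0,"jaw":0.042},{"translation":[0,0,0],"spin":0,"jaw":0.042}]'

```text
time: 22.55
tool_pos: [471.0, -89.1, 47.5]
tcp_rot: [180.0, -0.0, 8.3]
ft_force: [0.2, -0.1, 0.5]
finger_gap: 41.7
grip_force: 0.5
```

Run:
```python
from go import *
for i in range(4): r.snapshot("wrist");rd()
```

```text
t 22.6 tcp [470.9 -89.2  47.4] rot [ 1.7999e+02 -2.0000e-02  8.2900e+00] F [1.   1.09 0.18] M [ 0.027 -0.108  0.012] gap 42.07 grip 0.5
t 22.65 tcp [470.9 -89.1  47.4] rot [ 1.7999e+02 -2.0000e-02  8.2900e+00] F [0.53 0.01 0.84] M [ 0.015 -0.097 -0.037] gap 42.36 grip 0.5
t 22.7 tcp [470.9 -89.2  47.4] rot [ 1.7999e+02 -2.0000e-02  8.3000e+00] F [ 0.43 -0.15  0.58] M [-0.031 -0.122 -0.051] gap 42.02 grip 0.5
t 22.75 tcp [470.9 -89.2  47.4] rot [ 1.7999e+02 -1.0000e-02  8.3000e+00] F [ 1.01  0.39 -0.01] M [ 0.013 -0.033 -0.003] gap 42.24 grip 0.5
```

Call:
carry_out --commands '[{"translation":[0,0,0],"spin":0,"jaw":0.045},{"translation":[0,0,0.008],"spin":0,"jaw":0.045},{"translation":[0,0,0.008],"spin":0,"jaw":0.045},{"translation":[0,0,0],"spin":0,"jaw":0.0419},{"translation":[0,0,0],"spin":0,"jaw":0.0419},{"translation":[0,0,0],"spin":0,"jaw":0.0419},{"translation":[0,0,-0.01],"spin":0,"jaw":0.0419},{"translation":[0,0,-0.01],"spin":0,"jaw":0.0419}]'

```text
time: 23.42
tool_pos: [470.0, -88.8, 51.4]
tcp_rot: [-179.9, 0.1, 8.3]
ft_force: [-1.1, -0.0, -1.9]
finger_gap: 42.1
grip_force: 3.7
```

Call:
carry_out --commands '[{"translation":[0,0,-0.01],"spin":0,"jaw":0.0419},{"translation":[0,0,-0.01],"spin":0,"jaw":0.0419},{"translation":[0,0,-0.01],"spin":0,"jaw":0.0419},{"translation":[0,0,-0.01],"spin":0,"jaw":0.0419},{"translation":[0,0,0],"spin":0,"jaw":0.0419},{"translation":[0,0,0],"spin":0,"jaw":0.0419},{"translation":[0,0,0],"spin":0,"jaw":0.0419},{"translation":[0,0,0],"spin":0,"jaw":0.0419}]'

```text
time: 24.08
tool_pos: [472.4, -89.5, 92.8]
tcp_rot: [179.9, -0.2, 8.3]
ft_force: [0.2, 0.9, 6.0]
finger_gap: 41.6
grip_force: 4.5
```

```bash
cat > two.py <<'E'
import sys
from go import *
rd()
a=r.snapshot("scene");b=r.snapshot("side");s=rd()
c=np.append(s["tool_pos"][:2],s["tool_pos"][2])
def crop(p):
    u,v=proj(p,c)[0].astype(int);u0=max(0,min(560-130,u-65));v0=max(0,min(290,v-65))
    return cv2.resize(p["pixels"][v0:v0+130,u0:u0+130],(400,400),interpolation=3)
cv2.imwrite(sys.argv[1],np.hstack([crop(a),crop(b)]))
E
python3 two.py pics/piv2.png
```

```text
t 24.08 tcp [472.4 -89.5  92.8] rot [179.91  -0.2    8.3 ] F [0.25 0.86 6.  ] M [ 0.004 -0.271  0.039] gap 41.58 grip 4.5
t 24.18 tcp [472.4 -89.6  92.7] rot [179.91  -0.19   8.3 ] F [1.04 0.59 6.  ] M [ 0.008 -0.238 -0.048] gap 42.09 grip 4.5
```

View pics/piv2.png

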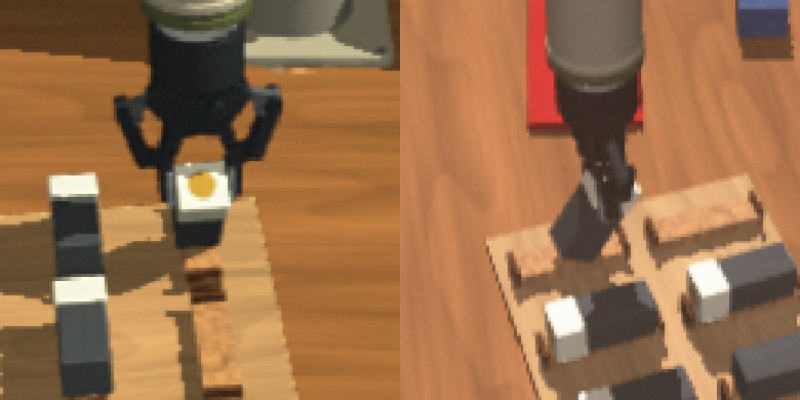

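Call:
carry_out --commands '[{"translation":[0,0,-0.004],"spin":0,"jaw":0.0419},{"translation":[0,0,-0.004],"spin":0,"jaw":0.0419},{"translation":[0,0,-0.004],"spin":0,"jaw":0.0419},{"translation":[0,0,-0.004],"spin":0,"jaw":0.0419},{"translation":[0,0,0],"spin":0,"jaw":0.0419},{"translation":[0,0,0],"spin":0,"jaw":0.0419},{"translation":[0,0,0],"spin":0,"jaw":0.0419},{"translation":[0,0,0],"spin":0,"jaw":0.0419}]'

```text
time: 24.85
tool_pos: [470.5, -89.0, 107.0]
tcp_rot: [-180.0, 0.0, 8.3]
ft_force: [0.3, -0.4, -3.4]
finger_gap: 41.6
grip_force: 3.2
```

```bash
python3 two.py pics/piv3.png
```

```text
t 24.85 tcp [470.5 -89.  107. ] rot [-1.7999e+02  3.0000e-02  8.3000e+00] F [ 0.26 -0.39 -3.45] M [-0.001  0.015 -0.028] gap 41.55 grip 3.2
t 24.95 tcp [470.6 -89.  107. ] rot [-1.7999e+02  3.0000e-02  8.3000e+00] F [-0.33  1.13 -3.44] M [ 0.026 -0.02  -0.017] gap 41.9 grip 3.2
```

View pics/piv3.png

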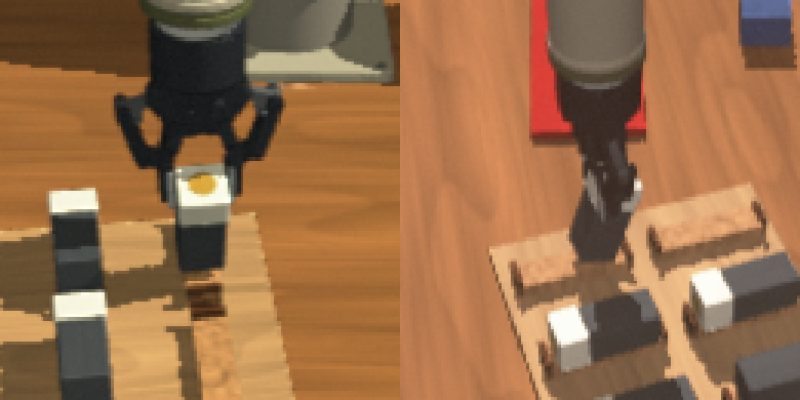

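Call:
carry_out --commands '[{"translation":[0,0,0],"spin":0,"jaw":0.03},{"translation":[0,0,0],"spin":0,"jaw":0.03},{"translation":[0,0,0],"spin":0,"jaw":0.03},{"translation":[0,0,-0.015],"spin":0,"jaw":0.03},{"translation":[0,0,-0.02],"spin":0,"jaw":0.03},{"translation":[0,0,-0.015],"spin":0,"jaw":0.03},{"translation":[0,0,0],"spin":0,"jaw":0.03},{"translation":[0,0,0],"spin":0,"jaw":0.03}]' --squeeze 80

```text
time: 25.62
tool_pos: [471.5, -89.3, 157.9]
tcp_rot: [179.9, -0.1, 8.3]
ft_force: [0.6, -1.2, -3.2]
finger_gap: 41.0
grip_force: 81.5
```

Run:
```python
from look import *
from go import go,rd
rd();v,e,n=stand(2);print(v,e,n)
for s in(60,-60):
    q=rotz(v[2])@np.array([0,s])+v[:2];print(q.round(1),go(*q,150,v[2]))
```

```text
t 25.62 tcp [471.5 -89.3 157.9] rot [ 1.7995e+02 -1.2000e-01  8.3000e+00] F [ 0.62 -1.15 -3.16] M [0.019 0.04  0.006] gap 40.96 grip 81.5
[508.87785298 228.22971974 -13.88202911] 3.4698944809918277 9
[523.3 286.5] spin 0.387 tool mm x -39.1 y -377.2 z 7.2
[494.5 170. ] spin 0.387 tool mm x -39.1 y -257.2 z 7.2
```

Call:
carry_out --commands '[{"translation":[0,0,0],"spin":0.097,"jaw":0.03},{"translation":[0,0,0],"spin":0.097,"jaw":0.03},{"translation":[0,0,0],"spin":0.097,"jaw":0.03},{"translation":[0,0,0],"spin":0.096,"jaw":0.03},{"translation":[-0.004,-0.038,0],"spin":0,"jaw":0.03},{"translation":[-0.004,-0.038,0],"spin":0,"jaw":0.03},{"translation":[-0.004,-0.038,0],"spin":0,"jaw":0.03},{"translation":[-0.004,-0.038,0],"spin":0,"jaw":0.03}]'

```text
time: 26.88
tool_pos: [491.8, 63.6, 157.5]
tcp_rot: [-180.0, -0.0, -13.9]
ft_force: [2.3, 0.2, -2.6]
finger_gap: 41.1
grip_force: 83.3
```

Call:
carry_out --commands '[{"translation":[-0.004,-0.038,0],"spin":0,"jaw":0.03},{"translation":[-0.004,-0.038,0],"spin":0,"jaw":0.03},{"translation":[-0.004,-0.038,0],"spin":0,"jaw":0.03},{"translation":[-0.004,-0.038,0],"spin":0,"jaw":0.03},{"translation":[-0.004,-0.038,0],"spin":0,"jaw":0.03},{"translation":[-0.003,-0.035,0],"spin":0,"jaw":0.03},{"translation":[0,0,0],"spin":0,"jaw":0.03},{"translation":[0,0,0],"spin":0,"jaw":0.03}]'

```text
time: 27.55
tool_pos: [523.0, 288.2, 156.8]
tcp_rot: [180.0, 0.0, -13.7]
ft_force: [0.4, -0.4, -3.3]
finger_gap: 41.2
grip_force: 84.0
```

```bash
cat > ovs.py <<'E'
import sys
from look import *
from go import go,rd
v=np.array(list(map(float,sys.argv[2:5])))
s=rd()
def tr(q):return rotz(v[2])@np.array(q)+v[:2]
T=[]
for c in("scene","side"):
    p=r.snapshot(c);im=cv2.resize(p["pixels"],None,fx=4,fy=4,interpolation=3)
    for hx,hy,z,cy in((65,120,12,0),(24,19,40,60),(24,19,40,-60)):
        q=np.array([[*tr((i*hx,cy+j*hy)),z] for i,j in((1,1),(1,-1),(-1,-1),(-1,1))])
        cv2.polylines(im,[np.int32(proj(p,q)*4+2)],True,(0,255,0),1)
    u,w=(proj(p,[*v[:2],40])[0]*4).astype(int);u=max(200,min(u,2040));w=max(300,w)
    T.append(im[w-300:w+300,u-200:u+200] if c=="side" else im[w-300:w+300,u-200:u+200])
cv2.imwrite(sys.argv[1],np.hstack(T))
E
python3 ovs.py pics/s1.png 508.9 228.2 -13.9
```

```text
t 27.55 tcp [523.  288.2 156.8] rot [ 1.7998e+02  3.0000e-02 -1.3690e+01] F [ 0.42 -0.37 -3.31] M [-0.018  0.029  0.003] gap 41.22 grip 84.0
```

View pics/s1.png

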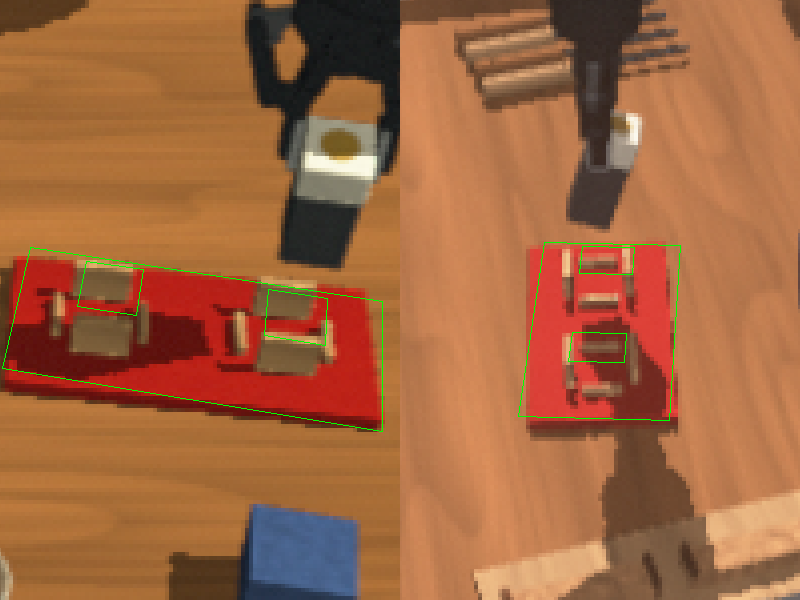

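```bash
cat > sfit.py <<'E'
import sys
from look import *
from go import go,rd
from scipy.optimize import minimize
def box(v,hx,hy,z0,z1,cx=0,cy=0):
    return np.array([[*(rotz(v[2])@np.array([cx+i*hx,cy+j*hy])+v[:2]),z] for z in(z0,z1) for i,j in((1,1),(1,-1),(-1,-1),(-1,1))])
def masks():
    out=[]
    for c in("scene","side"):
        p=r.snapshot(c);h=cv2.cvtColor(p["pixels"],cv2.COLOR_BGR2HSV)
        m=(((h[...,0]<4)|(h[...,0]>174))&(h[...,1]>190)&(h[...,2]>60)).astype(np.uint8)
        n,l,s,ce=cv2.connectedComponentsWithStats(cv2.morphologyEx(m,cv2.MORPH_CLOSE,np.ones((9,9))))
        k=1+s[1:,4].argmax();hull=cv2.convexHull(np.argwhere(l==k)[:,::-1].astype(np.int32))
        M=cv2.fillConvexPoly(np.zeros((1680,2240),np.uint8),hull*4+2,1);out.append((p,M))
    return out
def fit(v0):
    ms=masks()
    def cost(v):
        t=0
        for p,M in ms:
            q=cv2.convexHull(np.int32(proj(p,box(v,65,120,0,12))*4+2))
            P=cv2.fillConvexPoly(np.zeros_like(M),q,1);t+=1-(P&M).sum()/(P|M).sum()
        return t
    s=minimize(cost,v0,method="Nelder-Mead",options=dict(initial_simplex=np.array(v0)+np.array([[0,0,0],[10,0,0],[0,10,0],[0,0,5]])))
    return s.x,s.fun,ms
if __name__=="__main__":
    v,f,ms=fit([508,217,-9.5]);print(v.round(1),f);s=rd()
    for k in(60,-60):
        q=rotz(v[2])@np.array([0,k])+v[:2];print(q.round(1),go(*q,100,v[2]))
    if len(sys.argv)>1:
      T=[];g=s["tool_pos"]
      for p,M in ms:
        im=cv2.resize(p["pixels"],None,fx=4,fy=4,interpolation=3)
        for b in(box(v,65,120,12,12),box(v,24,19,40,40,0,60),box(v,24,19,40,40,0,-60),box([*g[:2],s["tcp_rot"][2]],21,21,g[2]-66,g[2]+34)):
            Q=np.int32(proj(p,b)*4+2);cv2.polylines(im,[Q[:4]],True,(0,255,0),1);cv2.polylines(im,[Q[4:]],True,(0,255,0),1)
        u,w=(proj(p,[*v[:2],60])[0]*4).astype(int);w=max(300,w);T.append(im[w-300:w+300,u-200:u+200])
      cv2.imwrite(sys.argv[1],np.hstack(T))
E
python3 sfit.py pics/s2.png
```

```text
[505.5 223.5  -9. ] 0.21033770339241997
t 27.75 tcp [523.4 285.1 157.2] rot [ 1.7997e+02  1.0000e-02 -1.3950e+01] F [ 0.33  0.19 -3.55] M [-0.01  -0.013 -0.03 ] gap 41.18 grip 84.0
[515.  282.7] spin -0.086 tool mm x -7.9 y 3.7 z 57.2
[496.1 164.2] spin -0.086 tool mm x -7.9 y 123.7 z 57.2
```

View pics/s2.png

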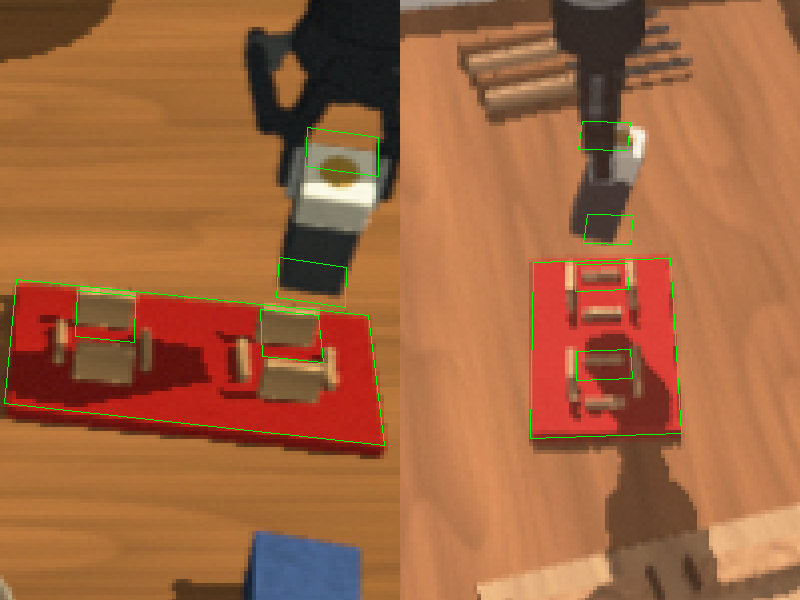

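Call:
carry_out --commands '[{"translation":[0,0,0],"spin":-0.086,"jaw":0.03},{"translation":[0.003,0.04,0],"spin":0,"jaw":0.03},{"translation":[0.003,0.04,0],"spin":0,"jaw":0.03},{"translation":[0.003,0.04,0],"spin":0,"jaw":0.03},{"translation":[0.003,0.04,0],"spin":0,"jaw":0.03},{"translation":[0.003,0.04,0],"spin":0,"jaw":0.03},{"translation":[0.003,0.04,0],"spin":0,"jaw":0.03},{"translation":[0,0,0],"spin":0,"jaw":0.03}]'

```text
time: 28.42
tool_pos: [503.0, 38.7, 157.6]
tcp_rot: [179.8, -0.1, -9.3]
ft_force: [-0.2, 0.1, -2.9]
finger_gap: 40.7
grip_force: 85.6
```

Call:
carry_out --commands '[{"translation":[0,0,0.025],"spin":0,"jaw":0.03},{"translation":[0,0,0.025],"spin":0,"jaw":0.03},{"translation":[0,0,0.02],"spin":0,"jaw":0.03},{"translation":[0,0,0.01],"spin":0,"jaw":0.03},{"translation":[0,0,0.005],"spin":0,"jaw":0.03},{"translation":[0,0,0],"spin":0,"jaw":0.03},{"translation":[0,0,0],"spin":0,"jaw":0.03},{"translation":[0,0,0],"spin":0,"jaw":0.03}]'

```text
time: 29.08
tool_pos: [504.7, 46.3, 73.5]
tcp_rot: [-180.0, -0.1, -9.0]
ft_force: [-0.7, 0.5, -3.7]
finger_gap: 40.9
grip_force: 85.6
```

```bash
python3 two.py pics/t1.png
```

```text
t 29.08 tcp [504.7  46.3  73.5] rot [-1.7998e+02 -1.1000e-01 -8.9600e+00] F [-0.73  0.49 -3.71] M [-0.028 -0.03   0.01 ] gap 40.95 grip 85.6
t 29.18 tcp [504.5  46.4  73.3] rot [-1.7998e+02 -1.0000e-01 -8.9500e+00] F [ 0.7   0.49 -3.57] M [0.019 0.047 0.021] gap 40.62 grip 85.6
```

View pics/t1.png

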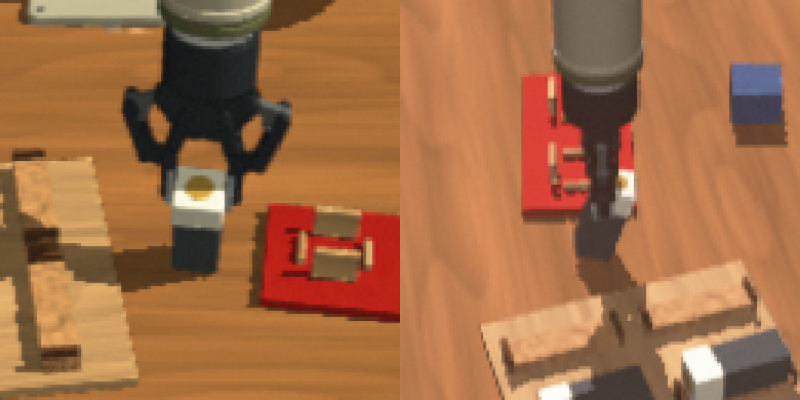

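Call:
carry_out --commands '[{"translation":[0,0,0.002],"spin":0,"jaw":0.03},{"translation":[0,0,0.002],"spin":0,"jaw":0.03},{"translation":[0,0,0],"spin":0,"jaw":0.03},{"translation":[0,0,0],"spin":0,"jaw":0.03},{"translation":[0,0,0],"spin":0,"jaw":0.03},{"translation":[0,0,0],"spin":0,"jaw":0.03},{"translation":[0,0,0],"spin":0,"jaw":0.03},{"translation":[0,0,0],"spin":0,"jaw":0.03}]'

```text
time: 29.85
tool_pos: [505.2, 46.4, 71.1]
tcp_rot: [-180.0, -0.2, -8.9]
ft_force: [-7.3, -0.4, 16.6]
finger_gap: 40.9
grip_force: 88.5
```

Call:
carry_out --commands '[{"translation":[0,0,0.002],"spin":0,"jaw":0.03},{"translation":[0,0,0.001],"spin":0,"jaw":0.03},{"translation":[0,0,0],"spin":0,"jaw":0.03},{"translation":[0,0,0],"spin":0,"jaw":0.03},{"translation":[0,0,0],"spin":0,"jaw":0.03},{"translation":[0,0,0],"spin":0,"jaw":0.03},{"translation":[0,0,0],"spin":0,"jaw":0.03},{"translation":[0,0,0],"spin":0,"jaw":0.03}]'

```text
time: 30.52
tool_pos: [507.2, 46.2, 70.8]
tcp_rot: [-180.0, -0.4, -8.9]
ft_force: [-9.8, -1.1, 32.5]
finger_gap: 40.9
grip_force: 91.0
```

Call:
carry_out --commands '[{"translation":[0,0,-0.002],"spin":0,"jaw":0.03},{"translation":[0,0,-0.001],"spin":0,"jaw":0.03},{"translation":[0,0,0],"spin":0,"jaw":0.041},{"translation":[0,0,0],"spin":0,"jaw":0.0418},{"translation":[0,0,0],"spin":0,"jaw":0.042},{"translation":[0,0,0],"spin":0,"jaw":0.0425},{"translation":[0,0,0],"spin":0,"jaw":0.043},{"translation":[0,0,0],"spin":0,"jaw":0.044}]' --squeeze 60

```text
time: 31.18
tool_pos: [503.6, 46.4, 68.1]
tcp_rot: [-180.0, 0.0, -8.9]
ft_force: [-0.2, -0.7, -0.0]
finger_gap: 43.9
grip_force: 0.0
```

Call:
carry_out --commands '[{"translation":[0,0,0],"spin":0,"jaw":0.045},{"translation":[0,0,0],"spin":0,"jaw":0.045},{"translation":[0,0,0],"spin":0,"jaw":0.045},{"translation":[0,0,0],"spin":0,"jaw":0.045},{"translation":[0,0,0],"spin":0,"jaw":0.045},{"translation":[0,0,0],"spin":0,"jaw":0.045},{"translation":[0,0,0],"spin":0,"jaw":0.045},{"translation":[0,0,0],"spin":0,"jaw":0.045}]'

```text
time: 31.85
tool_pos: [503.8, 46.4, 68.3]
tcp_rot: [-180.0, -0.0, -8.9]
ft_force: [0.3, -0.7, 0.3]
finger_gap: 44.7
grip_force: 0.0
```

```bash
cat > tube.py <<'E'
"measure tilt of the tube near the TCP, by white-cap and dark masks vs model; args: z of base"
import sys
from sfit import *
from scipy.optimize import minimize
def obs():
    o=[]
    for c in("scene","side"):
        p=r.snapshot(c);g=r.sense()["tool_pos"]
        u=proj(p,[*g[:2],60])[0]
        rs=[d for d in r.regions_of(p,"tube_1") if np.hypot(*(np.array(d["xy"])-u))<45]
        if rs:
            d=min(rs,key=lambda d:np.hypot(*(np.array(d["xy"])-u)));m=d["pixels"].astype(np.uint8)
            ys,xs=np.nonzero(m);lo=ys>ys.max()-8;hi=ys<ys.min()+8
            print(c,round(d["score"],2),"n",len(xs),"top",[round(xs[hi].mean(),1),int(ys.min())],"bot",[round(xs[lo].mean(),1),int(ys.max())])
        o.append(p)
    return o
s=rd();P=obs();zb=float(sys.argv[1]);g=s["tool_pos"]
for p,n in zip(P,("scene","side")):
    im=np.zeros((420,560),np.uint8);q=cv2.convexHull(np.int32(proj(p,box([*g[:2],s["tcp_rot"][2]],21,21,zb,zb+100))));cv2.fillConvexPoly(im,q,1)
    ys,xs=np.nonzero(im);lo=ys>ys.max()-8;hi=ys<ys.min()+8
    print("model",n,"n",len(xs),"top",[round(xs[hi].mean(),1),int(ys.min())],"bot",[round(xs[lo].mean(),1),int(ys.max())])
E
python3 tube.py 0; python3 two.py pics/t2.png
```

```text
t 31.85 tcp [503.8  46.4  68.3] rot [-180.     -0.     -8.95] F [ 0.32 -0.67  0.25] M [-0.031  0.036  0.051] gap 44.66 grip 0.0
scene 0.96 n 618 top [np.float64(308.6), 189] bot [np.float64(306.5), 227]
side 0.67 n 273 top [np.float64(255.3), 187] bot [np.float64(259.9), 215]
model scene n 727 top [np.float64(308.2), 190] bot [np.float64(305.7), 232]
model side n 457 top [np.float64(262.7), 185] bot [np.float64(263.3), 216]
t 32.05 tcp [503.8  46.4  68.3] rot [-180.     -0.     -8.95] F [ 0.41  0.26 -0.58] M [-0.024 -0.027 -0.002] gap 44.77 grip 0.0
t 32.15 tcp [503.8  46.4  68.3] rot [180.     0.    -8.95] F [-0.21  0.6   0.58] M [ 0.01  -0.033 -0.056] gap 45.5 grip 0.0
```

Call:
carry_out --commands '[{"translation":[0,0,0],"spin":0,"jaw":0.065},{"translation":[0,0,0],"spin":0,"jaw":0.065},{"translation":[0,0,-0.015],"spin":0,"jaw":0.065},{"translation":[0,0,-0.03],"spin":0,"jaw":0.065},{"translation":[0,0,-0.04],"spin":0,"jaw":0.065},{"translation":[0,0,-0.035],"spin":0,"jaw":0.065},{"translation":[0,0,0],"spin":0,"jaw":0.065},{"translation":[0,0,0],"spin":0,"jaw":0.065}]'

```text
time: 32.82
tool_pos: [505.9, 46.3, 191.5]
tcp_rot: [-179.9, -0.4, -9.0]
ft_force: [-0.1, 0.8, -1.0]
finger_gap: 65.1
grip_force: 0.0
```

```bash
cat > stand_tube.py <<'E'
import sys
from sfit import *
"fit upright tube pose x,y,yaw,base zb from its mask"
def ft(x0,y0,yaw0,zb):
    ms=[]
    for c in sys.argv[5].split(","):
        p=r.snapshot(c);u=proj(p,[x0,y0,zb+50])[0]
        rs=[d for d in r.regions_of(p,"tube_1") if np.hypot(*(np.array(d["xy"])-u))<25]
        if rs:
            d=min(rs,key=lambda d:np.hypot(*(np.array(d["xy"])-u)));ms.append((p,cv2.resize(d["pixels"].astype(np.uint8),None,fx=4,fy=4,interpolation=0)))
            ys,xs=np.nonzero(d["pixels"]);print(c,d["score"],"rows",ys.min(),ys.max(),"cols",xs.min(),xs.max())
            q=proj(p,box([x0,y0,yaw0],21,21,zb,zb+100));print("  model rows",q[:,1].min().round(),q[:,1].max().round(),"cols",q[:,0].min().round(),q[:,0].max().round())
    def cost(v):
        t=0
        for p,M in ms:
            b=box(v[:3],21,21,zb,zb+100);b[4:,:2]+=v[3:5]  # top shifted: lean
            q=cv2.convexHull(np.int32(proj(p,b)*4+2));P=cv2.fillConvexPoly(np.zeros_like(M),q,1)
            t+=1-(P&M).sum()/max(1,(P|M).sum())
        return t
    v0=np.array([x0,y0,yaw0,0,0.])
    s=minimize(cost,v0,method="Nelder-Mead",options=dict(initial_simplex=np.vstack([v0,v0+np.diag([8,8,5,10,10])]),maxfev=400))
    print("base x,y,yaw, lean mm per 100:",s.x.round(1),"cost",round(s.fun/len(ms),3))
rd();ft(*map(float,sys.argv[1:5]))
E
python3 stand_tube.py 503.8 46.4 -9 0 scene,side
```

```text
t 32.82 tcp [505.9  46.3 191.5] rot [-179.95   -0.35   -8.95] F [-0.07  0.85 -1.04] M [-0.043  0.011  0.039] gap 65.09 grip 0.0
scene 0.6 rows 189 227 cols 299 316
  model rows 191.0 232.0 cols 298.0 318.0
side 0.92 rows 184 215 cols 251 266
  model rows 185.0 216.0 cols 257.0 270.0
base x,y,yaw, lean mm per 100: [488.7  49.   -4.2   1.6  -2.5] cost 0.138
```

```bash
cat > disc.py <<'E'
from sfit import *
def disc(zt,g,rad=40):
    p=r.snapshot("wrist");im=p["pixels"];h=cv2.cvtColor(im,cv2.COLOR_BGR2HSV)
    u=proj(p,[*g,zt])[0];yy,xx=np.mgrid[:420,:560];near=np.hypot(xx-u[0],yy-u[1])<130
    w=((h[...,1]<60)&(h[...,2]>130)&near).astype(np.uint8)
    n,l,s,c=cv2.connectedComponentsWithStats(w);
    if n>1:
        k=1+s[1:,4].argmax();hull=cv2.convexHull(np.argwhere(l==k)[:,::-1].astype(np.int32))
        f=cv2.fillConvexPoly(np.zeros_like(w),hull,1)
        b=((h[...,0]>10)&(h[...,0]<32)&(h[...,1]>110)&(f>0)).astype(np.uint8)
        q=cv2.boxPoints(cv2.minAreaRect(hull));B=np.argwhere(b)[:,::-1]
        print("cap corners world@zt",[ray(p,x,zt).tolist() for x in q],"area",s[k,4])
        print("mean",np.mean([ray(p,x,zt) for x in q],0).round(1))
        if len(B):print("brass n",len(B),ray(p,B.mean(0),zt))
    cv2.imwrite("pics/disc.png",im)
rd();disc(float(sys.argv[1]),(float(sys.argv[2]),float(sys.argv[3])))
E
python3 disc.py 100 489 47
```

```text
t 33.02 tcp [502.7  46.4 186.4] rot [ 1.7997e+02  1.7000e-01 -8.9500e+00] F [ 1.18 -1.02  0.21] M [-0.007 -0.01  -0.012] gap 65.28 grip 0.0
cap corners world@zt [[514.4, 66.3], [508.2, 26.9], [467.7, 32.3], [474.3, 73.8]] area 1845
mean [491.2  49.8]
brass n 657 [490.   49.3]
```

```bash
python3 go.py 490 48.5 68 -9
```

```text
t 33.07 tcp [502.7  46.4 186.4] rot [179.97   0.18  -8.95] F [ 0.3  -0.63 -0.82] M [0.006 0.007 0.019] gap 64.94 grip 0.0
spin 0.001 tool mm x -12.8 y -0.1 z 118.4
```

Call:
carry_out --commands '[{"translation":[-0.013,0,0.03],"spin":0,"jaw":0.065},{"translation":[0,0,0.035],"spin":0,"jaw":0.065},{"translation":[0,0,0.033],"spin":0,"jaw":0.065},{"translation":[0,0,0.02],"spin":0,"jaw":0.065},{"translation":[0,0,0],"spin":0,"jaw":0.065},{"translation":[0,0,0],"spin":0,"jaw":0.065},{"translation":[0,0,0],"spin":0,"jaw":0.065},{"translation":[0,0,0],"spin":0,"jaw":0.065}]'

```text
time: 33.73
tool_pos: [492.5, 48.4, 72.3]
tcp_rot: [-180.0, -0.2, -9.0]
ft_force: [0.6, 0.5, 0.8]
finger_gap: 65.2
grip_force: 0.0
```

Call:
carry_out --commands '[{"translation":[0,0,0],"spin":0,"jaw":0.03},{"translation":[0,0,0],"spin":0,"jaw":0.03},{"translation":[0,0,0],"spin":0,"jaw":0.03},{"translation":[0,0,0],"spin":0,"jaw":0.03},{"translation":[0,0,0],"spin":0,"jaw":0.03},{"translation":[0,0,-0.02],"spin":0,"jaw":0.03},{"translation":[0,0,-0.035],"spin":0,"jaw":0.03},{"translation":[0,0,-0.035],"spin":0,"jaw":0.03}]'

```text
time: 34.4
tool_pos: [488.9, 48.4, 159.5]
tcp_rot: [180.0, 0.3, -8.9]
ft_force: [1.3, 0.0, -2.5]
finger_gap: 41.1
grip_force: 61.6
```

```bash
python3 sfit.py
```

```text
[505.7 223.7  -9.4] 0.22237332670950272
t 34.5 tcp [494.7  48.4 167. ] rot [-179.91   -0.59   -8.95] F [ 1.42  0.32 -3.68] M [ 0.022 -0.101 -0.046] gap 41.12 grip 63.2
[515.5 282.9] spin 0.008 tool mm x -17.9 y -234.8 z 67.0
[495.9 164.5] spin 0.008 tool mm x -17.9 y -114.8 z 67.0
```

Call:
carry_out --commands '[{"translation":[-0.002,-0.039,0],"spin":0.004,"jaw":0.03},{"translation":[-0.002,-0.039,0],"spin":0,"jaw":0.03},{"translation":[-0.002,-0.039,0],"spin":0,"jaw":0.03},{"translation":[-0.002,-0.039,0],"spin":0,"jaw":0.03},{"translation":[-0.002,-0.039,0],"spin":0,"jaw":0.03},{"translation":[-0.003,-0.04,0],"spin":0,"jaw":0.03},{"translation":[0,0,0],"spin":0,"jaw":0.03},{"translation":[0,0,0],"spin":0,"jaw":0.03}]'

```text
time: 35.17
tool_pos: [514.2, 284.4, 158.6]
tcp_rot: [179.9, 0.1, -9.0]
ft_force: [-0.5, -0.9, -3.0]
finger_gap: 40.9
grip_force: 65.2
```

Run:
```python
from sfit import *
for i in range(3):
    p=r.snapshot("wrist");print("slots",[(round(d["score"],2),ray(p,d["xy"],12)) for d in r.landmark_of(p,"slot_1")],"stand",[(round(d["score"],2),ray(p,d["xy"],0)) for d in r.landmark_of(p,"stand")])
rd()
v=[505.7,223.7,-9.2]
im=cv2.resize(p["pixels"],None,fx=1.4,fy=1.4)
for b in(box(v,65,120,12,12),box(v,24,19,40,40,0,60),box(v,24,19,40,40,0,-60),box(v,32,19,40,40,0,60)):
    cv2.polylines(im,[np.int32(proj(p,b)[:4]*1.4)],True,(0,255,0),1)
cv2.imwrite("pics/ws.png",im)
```

```text
slots [(0.93, array([513.4, 290.1])), (0.9, array([493.9, 167.7]))] stand []
slots [(0.77, array([513.4, 287.5])), (0.73, array([493.9, 166.8]))] stand [(0.79, array([504.5, 227.7]))]
slots [(0.88, array([511.7, 289.5])), (0.63, array([495.3, 167.2]))] stand [(0.64, array([503.5, 225.2])), (0.3, array([490.9, 160.5]))]
t 35.62 tcp [515.7 281.7 160.5] rot [-1.7999e+02 -1.0000e-02 -9.2500e+00] F [ 0.96  0.48 -2.71] M [ 0.079 -0.05  -0.014] gap 40.96 grip 65.2
```

View pics/ws.png

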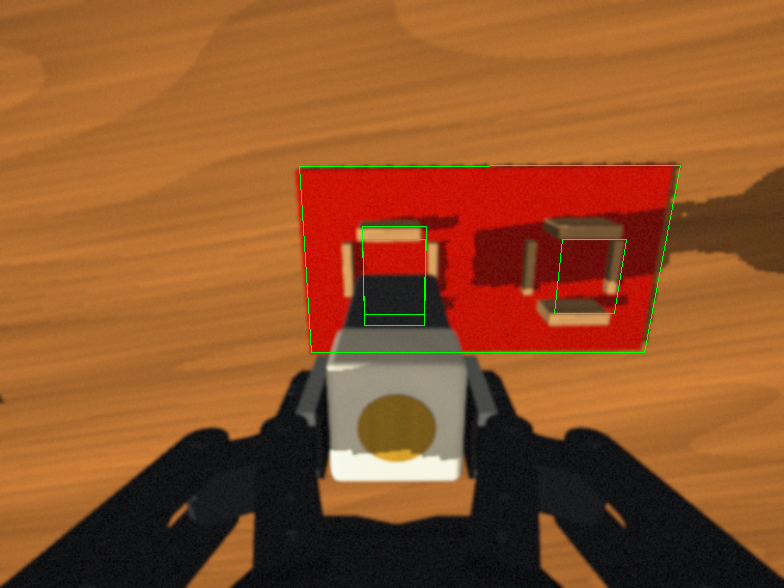

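```bash
python3 disc.py 191.5 515.7 281.7; python3 go.py 515.3 286 69 -9.2
```

```text
t 35.62 tcp [515.7 281.7 160.5] rot [-1.7999e+02 -1.0000e-02 -9.2500e+00] F [ 0.96  0.48 -2.71] M [ 0.079 -0.05  -0.014] gap 40.96 grip 65.2
cap corners world@zt [[500.9, 306.4], [548.8, 296.1], [542.7, 259.1], [494.2, 264.7]] area 5620
mean [521.6 281.6]
brass n 2095 [515.8 282.1]
t 35.67 tcp [515.7 281.9 160.5] rot [-1.7999e+02 -2.0000e-02 -9.2400e+00] F [-0.08  0.17 -3.33] M [ 0.031  0.006 -0.003] gap 40.85 grip 65.2
spin -0.001 tool mm x -1.0 y -4.0 z 91.5
```

Call:
carry_out --commands '[{"translation":[-0.001,-0.004,0.01],"spin":0,"jaw":0.03},{"translation":[0,0,0.02],"spin":0,"jaw":0.03},{"translation":[0,0,0.01],"spin":0,"jaw":0.03},{"translation":[0,0,0.008],"spin":0,"jaw":0.03},{"translation":[0,0,0.006],"spin":0,"jaw":0.03},{"translation":[0,0,0.006],"spin":0,"jaw":0.03},{"translation":[0,0,0],"spin":0,"jaw":0.03},{"translation":[0,0,0],"spin":0,"jaw":0.03}]'

```text
time: 36.33
tool_pos: [521.7, 286.4, 107.6]
tcp_rot: [-179.8, -0.8, -9.2]
ft_force: [7.1, -11.1, 27.2]
finger_gap: 41.2
grip_force: 73.1
```

Call:
carry_out --commands '[{"translation":[0,0,0.004],"spin":0,"jaw":0.03},{"translation":[0,0,0.004],"spin":0,"jaw":0.03},{"translation":[0,0,0.003],"spin":0,"jaw":0.03},{"translation":[0,0,0],"spin":0,"jaw":0.03},{"translation":[0,0,0],"spin":0,"jaw":0.03},{"translation":[0,0,0],"spin":0,"jaw":0.03},{"translation":[0,0,0],"spin":0,"jaw":0.03},{"translation":[0,0,0],"spin":0,"jaw":0.03}]'

```text
time: 37.0
tool_pos: [516.2, 286.7, 89.8]
tcp_rot: [-180.0, -0.1, -9.2]
ft_force: [4.0, -0.9, -0.6]
finger_gap: 41.1
grip_force: 70.3
```

Call:
carry_out --commands '[{"translation":[0,0,0.003],"spin":0,"jaw":0.03},{"translation":[0,0,0.002],"spin":0,"jaw":0.03},{"translation":[0,0,0.002],"spin":0,"jaw":0.03},{"translation":[0,0,0],"spin":0,"jaw":0.03},{"translation":[0,0,0],"spin":0,"jaw":0.03},{"translation":[0,0,0],"spin":0,"jaw":0.03},{"translation":[0,0,0],"spin":0,"jaw":0.03},{"translation":[0,0,0],"spin":0,"jaw":0.03}]'

```text
time: 37.67
tool_pos: [516.1, 286.7, 83.8]
tcp_rot: [-180.0, -0.1, -9.2]
ft_force: [0.4, -3.2, 9.9]
finger_gap: 40.9
grip_force: 71.6
```

Call:
carry_out --commands '[{"translation":[0,0,0],"spin":0,"jaw":0.042},{"translation":[0,0,0],"spin":0,"jaw":0.044},{"translation":[0,0,0],"spin":0,"jaw":0.06},{"translation":[0,0,0],"spin":0,"jaw":0.06},{"translation":[0,0,-0.02],"spin":0,"jaw":0.06},{"translation":[0,0,-0.04],"spin":0,"jaw":0.06},{"translation":[0,0,-0.04],"spin":0,"jaw":0.06},{"translation":[0,0,0],"spin":0,"jaw":0.06}]'

```text
time: 38.33
tool_pos: [518.8, 288.6, 191.5]
tcp_rot: [-179.6, -0.6, -9.2]
ft_force: [1.9, 0.6, 0.2]
finger_gap: 60.0
grip_force: 0.0
```

```bash
python3 disc.py 112 515.5 286; python3 stand_tube.py 515.5 286 -9.2 12 scene,side; python3 sfit.py
```

```text
t 38.33 tcp [518.8 288.6 191.5] rot [-179.6    -0.57   -9.17] F [1.89 0.65 0.23] M [ 0.006 -0.024  0.045] gap 59.95 grip 0.0
cap corners world@zt [[530.0, 304.2], [523.6, 264.3], [482.6, 269.7], [489.3, 311.7]] area 1973
mean [506.4 287.5]
brass n 680 [505.1 287. ]
t 38.38 tcp [517.9 288.2 188.1] rot [-179.69   -0.44   -9.17] F [ 0.61  0.32 -1.16] M [ 0.023 -0.001 -0.023] gap 60.24 grip 0.0
scene 0.67 rows 189 222 cols 390 411
  model rows 190.0 232.0 cols 389.0 414.0
side 0.58 rows 139 166 cols 245 257
  model rows 138.0 167.0 cols 248.0 261.0
base x,y,yaw, lean mm per 100: [ 5.033e+02  2.929e+02 -4.400e+00 -4.000e-01 -1.020e+01] cost 0.184
[499.5 225.2  -6. ] 0.3246695074845639
t 38.68 tcp [513.9 286.1 180.1] rot [ 1.7989e+02  1.7000e-01 -9.1800e+00] F [ 0.58 -0.24  0.98] M [-0.017  0.038 -0.032] gap 60.02 grip 0.0
[505.7 284.9] spin -0.056 tool mm x -8.0 y 2.1 z 80.1
[493.2 165.6] spin -0.056 tool mm x -8.0 y 122.1 z 80.1
```

```bash
python3 disc.py 112 510 286;  python3 - <<'E'
from sfit import *
p=r.snapshot("wrist");print("slots",[(round(d["score"],2),ray(p,d["xy"],12)) for d in r.landmark_of(p,"slot_1")],"stand",[(round(d["score"],2),ray(p,d["xy"],0)) for d in r.landmark_of(p,"stand")])
rd()
g=cv2.imread("pics/disc.png");h=cv2.cvtColor(g,cv2.COLOR_BGR2HSV)
m=(((h[...,0]<4)|(h[...,0]>174))&(h[...,1]>190)&(h[...,2]>60)).astype(np.uint8)
hull=cv2.convexHull(np.argwhere(cv2.morphologyEx(m,cv2.MORPH_OPEN,np.ones((5,5))))[:,::-1].astype(np.int32))
q=cv2.approxPolyDP(hull,8,True)[:,0];print([(x.tolist(),ray(p,x,12).tolist()) for x in q])
E
```

```text
t 38.68 tcp [513.9 286.1 180.1] rot [ 1.7989e+02  1.7000e-01 -9.1800e+00] F [ 0.58 -0.24  0.98] M [-0.017  0.038 -0.032] gap 60.02 grip 0.0
cap corners world@zt [[534.2, 303.5], [527.7, 264.0], [482.0, 270.0], [488.9, 312.2]] area 2212
mean [508.2 287.4]
brass n 760 [505.  286.9]
slots [(0.86, array([489.8, 165.3]))] stand [(0.97, array([498.6, 226.6]))]
t 38.88 tcp [514.7 286.4 181.4] rot [ 1.7995e+02  7.0000e-02 -9.1800e+00] F [ 0.46  0.07 -0.24] M [-0.007 -0.006 -0.019] gap 59.96 grip 0.0
[([467, 116], [550.9, 105.2]), ([450, 237], [427.6, 120.6]), ([233, 247], [453.2, 350.8]), ([221, 132], [573.6, 336.8])]
```

Call:
carry_out --commands '[{"translation":[0,0,0],"spin":-0.102,"jaw":0.065},{"translation":[0,0,0],"spin":-0.102,"jaw":0.065},{"translation":[0,0,0],"spin":-0.102,"jaw":0.065},{"translation":[-0.0113,0.0384,0],"spin":0,"jaw":0.065},{"translation":[-0.0113,0.0384,0],"spin":0,"jaw":0.065},{"translation":[-0.0113,0.0384,0],"spin":0,"jaw":0.065},{"translation":[-0.0113,0.0384,0],"spin":0,"jaw":0.065},{"translation":[-0.0113,0.0384,0],"spin":0,"jaw":0.065}]'

```text
time: 39.55
tool_pos: [486.4, 86.9, 182.1]
tcp_rot: [180.0, 0.0, 8.4]
ft_force: [1.3, -1.2, 1.4]
finger_gap: 64.9
grip_force: 0.0
```

Call:
carry_out --commands '[{"translation":[-0.0113,0.0384,0],"spin":0,"jaw":0.065},{"translation":[-0.0113,0.0384,0],"spin":0,"jaw":0.065},{"translation":[-0.0113,0.0384,0],"spin":0,"jaw":0.065},{"translation":[-0.0113,0.0384,0],"spin":0,"jaw":0.065},{"translation":[-0.0113,0.0384,0],"spin":0,"jaw":0.065},{"translation":[-0.0113,0.0384,0],"spin":0,"jaw":0.065},{"translation":[-0.0113,0.0384,0],"spin":0,"jaw":0.065},{"translation":[-0.0113,0.0384,0],"spin":0,"jaw":0.065}]'

```text
time: 40.22
tool_pos: [441.5, -230.6, 182.3]
tcp_rot: [180.0, -0.0, 8.3]
ft_force: [1.0, 0.2, 0.6]
finger_gap: 64.9
grip_force: 0.0
```

```bash
python3 go.py 430.4 -308.5 32 8.3; python3 sfit.py; python3 stand_tube.py 506 287 -6.3 12 scene,side
```

```text
t 40.22 tcp [ 441.5 -230.6  182.3] rot [ 1.7999e+02 -2.0000e-02  8.3500e+00] F [0.97 0.16 0.64] M [ 0.046 -0.033  0.013] gap 64.89 grip 0.0
spin 0.001 tool mm x -22.3 y 75.5 z 150.3
t 40.32 tcp [ 440.9 -233.9  182.4] rot [1.7988e+02 3.0000e-02 8.0300e+00] F [ 0.65  1.16 -0.66] M [ 0.018 -0.044 -0.026] gap 64.81 grip 0.0
scene 0.89 rows 190 221 cols 390 411
  model rows 188.0 229.0 cols 389.0 414.0
base x,y,yaw, lean mm per 100: [475.8 295.1 -12.2  38.6 -13.9] cost 0.073Traceback (most recent call last):
  File "sfit.py", line 27, in <module>
    v,f,ms=fit([508,217,-9.5]);print(v.round(1),f);s=rd()
           ~~~^^^^^^^^^^^^^^^^
  File "sfit.py", line 17, in fit
    ms=masks()
  File "sfit.py", line 13, in masks
    k=1+s[1:,4].argmax();hull=cv2.convexHull(np.argwhere(l==k)[:,::-1].astype(np.int32))
        ~~~~~~~~~~~~~~^^
ValueError: attempt to get argmax of an empty sequence
```

Call:
carry_out --commands '[{"translation":[-0.011,0.036,0],"spin":0,"jaw":0.065},{"translation":[-0.01,0.036,0],"spin":0,"jaw":0.065},{"translation":[0,0,0],"spin":0,"jaw":0.065},{"translation":[0,0,0.04],"spin":0,"jaw":0.065},{"translation":[0,0,0.04],"spin":0,"jaw":0.065},{"translation":[0,0,0],"spin":0,"jaw":0.065},{"translation":[0,0,0],"spin":0,"jaw":0.065},{"translation":[0,0,0],"spin":0,"jaw":0.065}]'

```text
time: 41.18
tool_pos: [433.0, -302.5, 104.0]
tcp_rot: [180.0, -0.0, 8.4]
ft_force: [0.1, -0.9, 0.1]
finger_gap: 64.8
grip_force: 0.0
```

```bash
python3 go.py 430.4 -308.5 32 8.3
python3 - <<'E'
from sfit import *
p=r.snapshot("wrist");print([(round(d["score"],2),ray(p,d["xy"],49)) for d in r.landmark_of(p,"tube_1")])
E
python3 sfit.py;python3 stand_tube.py 506 287 -6.3 12 side
```

```text
t 41.18 tcp [ 433.  -302.5  104. ] rot [ 1.7995e+02 -5.0000e-02  8.4500e+00] F [ 0.11 -0.87  0.12] M [-0.02   0.017 -0.01 ] gap 64.82 grip 0.0
spin 0.003 tool mm x -3.4 y 5.6 z 72.0
[(0.8, array([ 463.5, -301.2])), (0.62, array([ 451.5, -198.1]))]
t 41.38 tcp [ 433.5 -303.8  105. ] rot [ 1.7981e+02 -1.6000e-01  8.3900e+00] F [0.03 0.1  0.29] M [-0.007  0.049 -0.011] gap 64.91 grip 0.0
base x,y,yaw, lean mm per 100: [506.  287.   -6.3   0.    0. ] cost nanTraceback (most recent call last):
  File "sfit.py", line 27, in <module>
    v,f,ms=fit([508,217,-9.5]);print(v.round(1),f);s=rd()
           ~~~^^^^^^^^^^^^^^^^
  File "sfit.py", line 17, in fit
    ms=masks()
  File "sfit.py", line 13, in masks
    k=1+s[1:,4].argmax();hull=cv2.convexHull(np.argwhere(l==k)[:,::-1].astype(np.int32))
        ~~~~~~~~~~~~~~^^
ValueError: attempt to get argmax of an empty sequence
stand_tube.py:22: RuntimeWarning: invalid value encountered in scalar divide
  print("base x,y,yaw, lean mm per 100:",s.x.round(1),"cost",round(s.fun/len(ms),3))
```

Call:
carry_out --commands '[{"translation":[-0.0035,0.0042,0.02],"spin":0,"jaw":0.065},{"translation":[0,0,0.03],"spin":0,"jaw":0.065},{"translation":[0,0,0.023],"spin":0,"jaw":0.06},{"translation":[0,0,0],"spin":0,"jaw":0.05},{"translation":[0,0,0],"spin":0,"jaw":0.0419},{"translation":[0,0,0],"spin":0,"jaw":0.0419},{"translation":[0,0,0],"spin":0,"jaw":0.0419},{"translation":[0,0,0],"spin":0,"jaw":0.0419}]' --squeeze 20

```text
time: 42.15
tool_pos: [430.1, -308.4, 31.0]
tcp_rot: [179.9, -0.1, 8.4]
ft_force: [-0.7, -0.3, -0.4]
finger_gap: 41.9
grip_force: 3.7
```

Call:
carry_out --commands '[{"translation":[0,0,-0.01],"spin":0,"jaw":0.0419},{"translation":[0,0,-0.01],"spin":0,"jaw":0.0419},{"translation":[0,0,-0.01],"spin":0,"jaw":0.0419},{"translation":[0,0,-0.01],"spin":0,"jaw":0.0419},{"translation":[0,0,-0.01],"spin":0,"jaw":0.0419},{"translation":[0,0,0],"spin":0,"jaw":0.0419},{"translation":[0,0,0],"spin":0,"jaw":0.0419},{"translation":[0,0,0],"spin":0,"jaw":0.0419}]'

```text
time: 42.82
tool_pos: [429.2, -308.6, 80.2]
tcp_rot: [179.9, -0.0, 8.3]
ft_force: [-4.2, -3.4, 5.1]
finger_gap: 41.8
grip_force: 6.4
```

```bash
python3 go.py
```

```text
t 42.82 tcp [ 429.2 -308.6   80.2] rot [ 1.7988e+02 -1.0000e-02  8.3500e+00] F [-4.19 -3.37  5.14] M [-0.55   0.558 -0.065] gap 41.81 grip 6.4
```

Call:
carry_out --commands '[{"translation":[0,0,-0.005],"spin":0,"jaw":0.0419},{"translation":[0,0,-0.005],"spin":0,"jaw":0.0419},{"translation":[0,0,-0.005],"spin":0,"jaw":0.0419},{"translation":[0,0,0],"spin":0,"jaw":0.0419},{"translation":[0,0,0],"spin":0,"jaw":0.0419},{"translation":[0,0,0],"spin":0,"jaw":0.0419},{"translation":[0,0,0],"spin":0,"jaw":0.0419},{"translation":[0,0,0],"spin":0,"jaw":0.0419}]'

```text
time: 43.48
tool_pos: [429.3, -307.8, 94.7]
tcp_rot: [180.0, -0.0, 8.4]
ft_force: [-1.9, 1.2, 4.9]
finger_gap: 42.0
grip_force: 5.0
```

```bash
cat > mk.py <<'E'
from sfit import *
"mask of tube near TCP: extents"
def rep():
    s=rd();g=s["tool_pos"]
    for c in("scene","side"):
        p=r.snapshot(c);u=proj(p,[*g[:2],g[2]+0])[0]
        for d in r.regions_of(p,"tube_1"):
            if np.hypot(*(np.array(d["xy"])-u))<30:
                m=d["pixels"].astype(np.uint8);h=cv2.cvtColor(p["pixels"],cv2.COLOR_BGR2HSV);w=(h[...,1]<70)&(h[...,2]>130)&(m>0)
                k=(h[...,2]<90)&(m>0)
                print(c,round(d["score"],2),"tcp px",u.round(),"all",np.argwhere(m).mean(0)[::-1].round(1),"white",w.sum(),np.argwhere(w).mean(0)[::-1].round(1),"dark",k.sum(),np.argwhere(k).mean(0)[::-1].round(1),"box",cv2.boundingRect(m),"rect",cv2.minAreaRect(np.argwhere(m)[:,::-1].astype(np.float32)))
rep()
E
python3 mk.py
```

```text
t 43.48 tcp [ 429.3 -307.8   94.7] rot [ 1.7998e+02 -2.0000e-02  8.3500e+00] F [-1.92  1.21  4.95] M [0.293 0.263 0.048] gap 42.03 grip 5.0
scene 0.67 tcp px [173. 180.] all [172.9 188.2] white 176 [171.1 175.1] dark 415 [173.3 194.3] box (163, 168, 20, 41) rect ((172.81187438964844, 188.11880493164062), (40.39850997924805, 16.915632247924805), 84.2894058227539)
scene 0.56 tcp px [173. 180.] all [148.2 169.2] white 0 [nan nan] dark 55 [140.2 172.3] box (134, 156, 37, 25) rect ((151.2215576171875, 166.372314453125), (19.219383239746094, 34.987117767333984), 64.44003295898438)
side 0.77 tcp px [260. 285.] all [261.9 264. ] white 65 [247.9 267.9] dark 77 [274.4 262.6] box (243, 251, 37, 25) rect ((261.01080322265625, 262.53515625), (16.762895584106445, 35.87847900390625), 72.89727020263672)
side 0.75 tcp px [260. 285.] all [266.7 288.8] white 83 [253.3 286.1] dark 220 [273.9 290.7] box (248, 276, 35, 25) rect ((265.080322265625, 286.3163757324219), (36.35999298095703, 19.525602340698242), 23.629377365112305)mk.py:11: RuntimeWarning: Mean of empty slice.
  print(c,round(d["score"],2),"tcp px",u.round(),"all",np.argwhere(m).mean(0)[::-1].round(1),"white",w.sum(),np.argwhere(w).mean(0)[::-1].round(1),"dark",k.sum(),np.argwhere(k).mean(0)[::-1].round(1),"box",cv2.boundingRect(m),"rect",cv2.minAreaRect(np.argwhere(m)[:,::-1].astype(np.float32)))
  ret = um.true_divide(
```

Call:
carry_out --commands '[{"translation":[0,0,-0.004],"spin":0,"jaw":0.0419},{"translation":[0,0,-0.004],"spin":0,"jaw":0.0419},{"translation":[0,0,-0.004],"spin":0,"jaw":0.0419},{"translation":[0,0,-0.004],"spin":0,"jaw":0.0419},{"translation":[0,0,0],"spin":0,"jaw":0.0419},{"translation":[0,0,0],"spin":0,"jaw":0.0419},{"translation":[0,0,0],"spin":0,"jaw":0.0419},{"translation":[0,0,0],"spin":0,"jaw":0.0419}]'

```text
time: 44.35
tool_pos: [429.2, -307.6, 110.3]
tcp_rot: [180.0, -0.0, 8.4]
ft_force: [-0.2, -0.2, -2.3]
finger_gap: 42.1
grip_force: 2.8
```

```bash
python3 mk.py 2>/dev/null
```

```text
t 44.35 tcp [ 429.2 -307.6  110.3] rot [ 1.80e+02 -1.00e-02  8.35e+00] F [-0.19 -0.16 -2.34] M [-0.041 -0.003  0.028] gap 42.09 grip 2.8
scene 0.57 tcp px [172. 175.] all [172.6 183.7] white 175 [171.3 174.2] dark 351 [173.7 191.7] box (163, 164, 20, 41) rect ((172.66925048828125, 183.85385131835938), (39.81515121459961, 17.240825653076172), 82.87498474121094)
side 0.7 tcp px [260. 281.] all [286.5 274.5] white 10 [305.3 252.7] dark 75 [278.9 269.4] box (224, 215, 127, 111) rect ((287.0, 266.0), (94.63323974609375, 105.74402618408203), 73.3007583618164)
side 0.58 tcp px [260. 281.] all [260.8 263.8] white 100 [248.2 266.1] dark 90 [273.1 263.1] box (243, 252, 37, 23) rect ((261.1414794921875, 263.25469970703125), (17.015974044799805, 37.041996002197266), 79.3803482055664)
side 0.54 tcp px [260. 281.] all [258.  289.9] white 123 [252.7 283. ] dark 184 [262.3 296.2] box (247, 273, 24, 32) rect ((258.7413635253906, 287.60345458984375), (32.86807632446289, 15.784103393554688), 68.19859313964844)
```

Call:
carry_out --commands '[{"translation":[0,0,0],"spin":0,"jaw":0.03},{"translation":[0,0,0],"spin":0,"jaw":0.03},{"translation":[0,0,0],"spin":0,"jaw":0.03},{"translation":[0,0,-0.01],"spin":0,"jaw":0.03},{"translation":[0,0,-0.025],"spin":0,"jaw":0.03},{"translation":[0,0,-0.02],"spin":0.089,"jaw":0.03},{"translation":[0,0,0],"spin":0.089,"jaw":0.03},{"translation":[0,0,0],"spin":0.09,"jaw":0.03}]' --squeeze 60

```text
time: 45.22
tool_pos: [430.0, -308.5, 167.9]
tcp_rot: [179.9, -0.2, -7.3]
ft_force: [-0.0, 0.8, -4.4]
finger_gap: 41.0
grip_force: 61.6
```

Call:
carry_out --commands '[{"translation":[0.001,-0.025,0],"spin":0,"jaw":0.03},{"translation":[0.002,-0.036,0],"spin":0,"jaw":0.03},{"translation":[0.002,-0.036,0],"spin":0,"jaw":0.03},{"translation":[0.002,-0.036,0],"spin":0,"jaw":0.03},{"translation":[0.002,-0.036,0],"spin":0,"jaw":0.03},{"translation":[0.002,-0.036,0],"spin":0,"jaw":0.03},{"translation":[0.002,-0.036,0],"spin":0,"jaw":0.03},{"translation":[0.002,-0.036,0],"spin":0,"jaw":0.03}]'

```text
time: 45.88
tool_pos: [477.6, -32.8, 165.8]
tcp_rot: [180.0, -0.0, -7.0]
ft_force: [0.9, 0.1, -2.6]
finger_gap: 41.1
grip_force: 62.0
```

Call:
carry_out --commands '[{"translation":[0.001,-0.036,0],"spin":0,"jaw":0.03},{"translation":[0.001,-0.03,0],"spin":0,"jaw":0.03},{"translation":[0,-0.017,0.01],"spin":0,"jaw":0.03},{"translation":[0,0,0.03],"spin":0,"jaw":0.03},{"translation":[0,0,0.025],"spin":0,"jaw":0.03},{"translation":[0,0,0.015],"spin":0,"jaw":0.03},{"translation":[0,0,0],"spin":0,"jaw":0.03},{"translation":[0,0,0],"spin":0,"jaw":0.03}]'

```text
time: 46.55
tool_pos: [489.2, 47.7, 84.9]
tcp_rot: [180.0, 0.1, -7.0]
ft_force: [-0.0, 0.5, -3.2]
finger_gap: 40.7
grip_force: 64.0
```

```bash
python3 mk.py 2>/dev/null
```

```text
t 46.55 tcp [489.2  47.7  84.9] rot [ 1.7999e+02  1.0000e-01 -6.9900e+00] F [-0.01  0.49 -3.15] M [ 0.031  0.013 -0.036] gap 40.67 grip 64.0
scene 0.67 tcp px [308. 198.] all [306.9 205.4] white 190 [308.  195.3] dark 356 [305.9 214.3] box (297, 185, 20, 42) rect ((306.8035888671875, 205.52938842773438), (16.728300094604492, 42.061561584472656), 5.52754020690918)
side 0.55 tcp px [259. 194.] all [257.5 201.8] white 71 [252.4 193.5] dark 181 [260.2 206.2] box (249, 186, 19, 29) rect ((257.84844970703125, 199.37554931640625), (30.472076416015625, 13.85705852508545), 70.34617614746094)
```

Call:
carry_out --commands '[{"translation":[0,0,0.004],"spin":0,"jaw":0.03},{"translation":[0,0,0.004],"spin":0,"jaw":0.03},{"translation":[0,0,0.002],"spin":0,"jaw":0.03},{"translation":[0,0,0],"spin":0,"jaw":0.03},{"translation":[0,0,0],"spin":0,"jaw":0.03},{"translation":[0,0,0],"spin":0,"jaw":0.03},{"translation":[0,0,0],"spin":0,"jaw":0.03},{"translation":[0,0,0],"spin":0,"jaw":0.03}]'

```text
time: 47.42
tool_pos: [494.8, 47.2, 80.6]
tcp_rot: [-180.0, -0.6, -7.0]
ft_force: [0.6, -1.3, 22.8]
finger_gap: 40.8
grip_force: 68.0
```

Call:
carry_out --commands '[{"translation":[0,0,0.001],"spin":0,"jaw":0.03},{"translation":[0,0,0.001],"spin":0,"jaw":0.03},{"translation":[0,0,0],"spin":0,"jaw":0.03},{"translation":[0,0,0],"spin":0,"jaw":0.03},{"translation":[0,0,0],"spin":0,"jaw":0.03},{"translation":[0,0,0],"spin":0,"jaw":0.03},{"translation":[0,0,0],"spin":0,"jaw":0.03},{"translation":[0,0,0],"spin":0,"jaw":0.03}]'

```text
time: 48.08
tool_pos: [496.2, 47.0, 80.2]
tcp_rot: [-180.0, -0.8, -7.0]
ft_force: [0.3, -2.8, 31.0]
finger_gap: 40.9
grip_force: 69.2
```

Call:
carry_out --commands '[{"translation":[0,0,-0.002],"spin":0,"jaw":0.03},{"translation":[0,0,-0.001],"spin":0,"jaw":0.03},{"translation":[0,0,0],"spin":0,"jaw":0.041},{"translation":[0,0,0],"spin":0,"jaw":0.0418},{"translation":[0,0,0],"spin":0,"jaw":0.042},{"translation":[0,0,0],"spin":0,"jaw":0.0425},{"translation":[0,0,0],"spin":0,"jaw":0.043},{"translation":[0,0,0],"spin":0,"jaw":0.044}]'

```text
time: 48.75
tool_pos: [489.5, 47.6, 76.0]
tcp_rot: [180.0, 0.0, -7.0]
ft_force: [0.0, 0.3, -0.7]
finger_gap: 44.1
grip_force: 0.0
```

Call:
carry_out --commands '[{"translation":[0,0,0],"spin":0,"jaw":0.05},{"translation":[0,0,0],"spin":0,"jaw":0.065},{"translation":[0,0,0],"spin":0,"jaw":0.065},{"translation":[0,0,-0.03],"spin":0,"jaw":0.065},{"translation":[0,0,-0.04],"spin":0,"jaw":0.065},{"translation":[0,0,-0.035],"spin":0,"jaw":0.065},{"translation":[0,0,0],"spin":0,"jaw":0.065},{"translation":[0,0,0],"spin":0,"jaw":0.065}]'

```text
time: 49.42
tool_pos: [491.9, 47.6, 184.3]
tcp_rot: [-180.0, -0.3, -7.0]
ft_force: [-0.3, -0.2, -1.8]
finger_gap: 64.8
grip_force: 0.0
```

```bash
python3 disc.py 100 495 48; python3 disc.py 100 495 48; python3 mk.py 2>/dev/null
```

```text
t 49.42 tcp [491.9  47.6 184.3] rot [-179.96   -0.34   -7.  ] F [-0.26 -0.18 -1.77] M [ 0.011  0.015 -0.027] gap 64.85 grip 0.0
cap corners world@zt [[520.9, 64.5], [516.0, 25.3], [475.3, 29.3], [480.3, 70.6]] area 2015
mean [498.1  47.4]
brass n 707 [496.4  47.4]
t 49.47 tcp [490.5  47.6 182.1] rot [-1.7999e+02 -1.1000e-01 -7.0000e+00] F [ 0.19  0.2  -0.37] M [0.03  0.01  0.024] gap 64.8 grip 0.0
cap corners world@zt [[520.5, 64.8], [515.6, 25.4], [475.3, 29.3], [480.4, 70.9]] area 2030
mean [497.9  47.6]
brass n 732 [496.5  47.4]
t 49.52 tcp [489.5  47.6 180.6] rot [ 1.8e+02  4.0e-02 -7.0e+00] F [-1.07 -0.44 -0.13] M [-0.042  0.028  0.014] gap 64.77 grip 0.0
```

Call:
carry_out --commands '[{"translation":[0.007,0,0.03],"spin":0,"jaw":0.065},{"translation":[0,0,0.035],"spin":0,"jaw":0.065},{"translation":[0,0,0.033],"spin":0,"jaw":0.065},{"translation":[0,0,0.014],"spin":0,"jaw":0.065},{"translation":[0,0,0],"spin":0,"jaw":0.065},{"translation":[0,0,0],"spin":0,"jaw":0.065},{"translation":[0,0,0],"spin":0,"jaw":0.03},{"translation":[0,0,0],"spin":0,"jaw":0.03}]'

```text
time: 50.38
tool_pos: [498.3, 46.8, 71.2]
tcp_rot: [-180.0, -0.2, -7.0]
ft_force: [0.1, -1.3, 4.6]
finger_gap: 41.7
grip_force: 4.0
```

Call:
carry_out --commands '[{"translation":[0,0,0],"spin":0,"jaw":0.03},{"translation":[0,0,0],"spin":0,"jaw":0.03},{"translation":[0,0,0],"spin":0,"jaw":0.03},{"translation":[0,0,0],"spin":0,"jaw":0.03},{"translation":[0,0,-0.03],"spin":0,"jaw":0.03},{"translation":[0,0,-0.035],"spin":0,"jaw":0.03},{"translation":[0,0,-0.03],"spin":0,"jaw":0.03},{"translation":[0,0,0],"spin":0,"jaw":0.03}]'

```text
time: 51.05
tool_pos: [500.7, 46.8, 171.8]
tcp_rot: [-179.9, -0.6, -7.0]
ft_force: [1.3, -0.2, -1.2]
finger_gap: 41.2
grip_force: 62.4
```

```bash
cat > slots.py <<'E'
from sfit import *
s=rd()
# network slots + red outline of plate top from wrist and scene
for c in("wrist","scene","side"):
    p=r.snapshot(c);print(c,"slots",[(round(d["score"],2),ray(p,d["xy"],12)) for d in r.landmark_of(p,"slot_1")][:3],"stand",[(round(d["score"],2),ray(p,d["xy"],0)) for d in r.landmark_of(p,"stand")][:1])
try:
    v,f,ms=fit([501,227,-6.5]);print(v.round(1),f)
    for k in(60,-60):
        q=rotz(v[2])@np.array([0,k])+v[:2];print(q.round(1),go(*q,100,v[2]))
except Exception as e: print(e)
E
python3 slots.py; python3 stand_tube.py 506 287 -6.3 12 scene,side
```

```text
t 51.05 tcp [500.7  46.8 171.8] rot [-179.92   -0.62   -7.  ] F [ 1.3  -0.24 -1.17] M [-0.046 -0.055  0.045] gap 41.18 grip 62.4
wrist slots [(0.69, array([491.3, 168.7])), (0.47, array([ 427.6, -102.4]))] stand [(0.93, array([499. , 224.5]))]
scene slots [(0.69, array([523.6, 284.9])), (0.67, array([502.5, 165.3]))] stand [(0.72, array([501.1, 229.1]))]
side slots [(0.88, array([506.9, 288.5])), (0.77, array([491.7, 172.1]))] stand [(0.78, array([510.7, 233.5]))]
[499.5 225.8  -5.5] 0.7874557781101142
[505.3 285.5] spin -0.026 tool mm x -14.0 y -238.5 z 63.5
[493.8 166.1] spin -0.026 tool mm x -14.0 y -118.5 z 63.5
t 51.6 tcp [496.4  46.8 163.5] rot [ 1.7999e+02  8.0000e-02 -7.0000e+00] F [ 0.56  0.56 -2.83] M [-0.003  0.042  0.017] gap 40.72 grip 62.4
scene 0.73 rows 189 226 cols 389 412
  model rows 188.0 229.0 cols 389.0 414.0
side 0.7 rows 143 166 cols 245 255
  model rows 138.0 168.0 cols 245.0 258.0
base x,y,yaw, lean mm per 100: [492.5 290.6 -13.3  11.5  -6.5] cost 0.337
```

Call:
carry_out --commands '[{"translation":[0,0,0],"spin":-0.015,"jaw":0.03},{"translation":[-0.004,-0.03,0],"spin":0,"jaw":0.03},{"translation":[-0.004,-0.03,0],"spin":0,"jaw":0.03},{"translation":[-0.004,-0.03,0],"spin":0,"jaw":0.03},{"translation":[-0.0035,-0.03,0],"spin":0,"jaw":0.03},{"translation":[0,0,0],"spin":0,"jaw":0.03},{"translation":[0,0,0],"spin":0,"jaw":0.03},{"translation":[0,0,0],"spin":0,"jaw":0.03}]'

```text
time: 52.47
tool_pos: [494.2, 167.5, 164.2]
tcp_rot: [180.0, 0.0, -6.1]
ft_force: [0.5, 0.5, -3.6]
finger_gap: 41.0
grip_force: 63.7
```

```bash
cat > bev.py <<'E'
from sfit import *
p=r.snapshot("wrist");p2=r.snapshot("wrist");s=rd();g=s["tool_pos"]
print("net",[(round(d["score"],2),ray(p,d["xy"],12)) for d in r.landmark_of(p,"slot_1")],[(round(d["score"],2),ray(p,d["xy"],0)) for d in r.landmark_of(p,"stand")])
h=cv2.cvtColor(p["pixels"],cv2.COLOR_BGR2HSV);H,S,V=[h[...,i].astype(int) for i in range(3)]
red=(((H<5)|(H>172))&(S>180)&(V>40))
yy,xx=np.mgrid[:420,:560]
# plate outline: hull of red
m=cv2.morphologyEx(red.astype(np.uint8),cv2.MORPH_OPEN,np.ones((3,3)))
hull=cv2.convexHull(np.argwhere(m)[:,::-1].astype(np.int32));W=np.array([ray(p,x,12) for x in hull[:,0]],np.float32)
print("plate rect",cv2.minAreaRect(W),"ext",W.min(0),W.max(0))
f=cv2.fillConvexPoly(np.zeros((420,560),np.uint8),hull,1)
wood=((f>0)&~red&(H>6)&(H<30)&(S>40)&(S<200)&(V>50)).astype(np.uint8)
n,l,st,ce=cv2.connectedComponentsWithStats(cv2.morphologyEx(wood,cv2.MORPH_OPEN,np.ones((2,2))))
for k in range(1,n):
    if st[k,4]>25:
        x,y,w,hh,a=st[k];print("wood px",(x,y,w,hh),a,"world z12 c",ray(p,ce[k],12),"z20",ray(p,ce[k],20),"z40",ray(p,ce[k],40))
E
python3 bev.py
```

```text
t 52.57 tcp [494.3 166.8 164.2] rot [179.98   0.    -6.18] F [ 0.18  0.79 -3.6 ] M [-0.075 -0.038  0.012] gap 41.43 grip 63.7
net [(0.64, array([490., 169.]))] [(0.65, array([501.5, 226.8]))]
plate rect ((501.9072265625, 226.67726135253906), (237.67286682128906, 126.9812240600586), 83.88870239257812) ext [426.3 102.5] [576.8 344.5]
wood px (np.int32(120), np.int32(156), np.int32(56), np.int32(24)) 818 world z12 c [530.5 293.6] z20 [531.7 289.9] z40 [534.7 280.8]
wood px (np.int32(261), np.int32(156), np.int32(47), np.int32(16)) 671 world z12 c [517.2 164.4] z20 [518.8 164.2] z40 [522.7 163.9]
wood px (np.int32(181), np.int32(171), np.int32(12), np.int32(39)) 320 world z12 c [502.3 260.3] z20 [504.2 257.6] z40 [509.1 250.8]
wood px (np.int32(250), np.int32(171), np.int32(9), np.int32(38)) 242 world z12 c [497.2 195.4] z20 [499.3 194.4] z40 [504.6 191.9]
wood px (np.int32(310), np.int32(172), np.int32(9), np.int32(38)) 283 world z12 c [489.8 138.1] z20 [492.1 138.7] z40 [497.9 140.1]
wood px (np.int32(106), np.int32(191), np.int32(32), np.int32(37)) 240 world z12 c [493.6 324. ] z20 [4
[... 380 characters left out ...]
1 214.6] z20 [444.8 213.1] z40 [453.8 209.3]
wood px (np.int32(269), np.int32(236), np.int32(20), np.int32(13)) 115 world z12 c [438.9 180.1] z20 [442.6 179.5] z40 [451.8 178.1]
wood px (np.int32(294), np.int32(237), np.int32(7), np.int32(8)) 32 world z12 c [438.7 159.9] z20 [442.3 159.9] z40 [451.6 159.8]
wood px (np.int32(311), np.int32(236), np.int32(18), np.int32(13)) 108 world z12 c [433.5 136.6] z20 [437.3 137.3] z40 [446.9 138.8]
wood px (np.int32(246), np.int32(239), np.int32(8), np.int32(9)) 31 world z12 c [440.3 208.3] z20 [443.9 206.9] z40 [453.  203.6]
wood px (np.int32(303), np.int32(238), np.int32(7), np.int32(8)) 32 world z12 c [436.7 150.2] z20 [440.5 150.4] z40 [449.8 151. ]
```

Call:
carry_out --commands '[{"translation":[0.0013,0,0.01],"spin":0,"jaw":0.03},{"translation":[0,0,0.02],"spin":0,"jaw":0.03},{"translation":[0,0,0.01],"spin":0,"jaw":0.03},{"translation":[0,0,0.008],"spin":0,"jaw":0.03},{"translation":[0,0,0.004],"spin":0,"jaw":0.03},{"translation":[0,0,0],"spin":0,"jaw":0.03},{"translation":[0,0,0],"spin":0,"jaw":0.03},{"translation":[0,0,0.004],"spin":0,"jaw":0.03}]'

```text
time: 53.33
tool_pos: [496.8, 167.9, 109.9]
tcp_rot: [-179.9, -0.2, -6.1]
ft_force: [0.5, 0.7, -1.8]
finger_gap: 41.0
grip_force: 63.7
```

```bash
python3 go.py 495.6 166.8 80.5 -6.1
```

```text
t 53.33 tcp [496.8 167.9 109.9] rot [-1.7994e+02 -1.6000e-01 -6.1400e+00] F [ 0.49  0.68 -1.76] M [-0.014 -0.006  0.002] gap 40.95 grip 63.7
spin -0.001 tool mm x -1.1 y 1.2 z 29.4
```

Call:
carry_out --commands '[{"translation":[0,0.0005,0.003],"spin":0,"jaw":0.03},{"translation":[0,0,0.003],"spin":0,"jaw":0.03},{"translation":[0,0,0.002],"spin":0,"jaw":0.03},{"translation":[0,0,0],"spin":0,"jaw":0.03},{"translation":[0,0,0],"spin":0,"jaw":0.03},{"translation":[0,0,0],"spin":0,"jaw":0.03},{"translation":[0,0,0],"spin":0,"jaw":0.03},{"translation":[0,0,0],"spin":0,"jaw":0.03}]'

```text
time: 54.0
tool_pos: [495.6, 167.1, 100.5]
tcp_rot: [-180.0, -0.0, -6.1]
ft_force: [-0.4, -0.2, -4.1]
finger_gap: 41.2
grip_force: 63.7
```

Inside the cheeks without contact (base ≈ 32 mm). Continue.

Call:
carry_out --commands '[{"translation":[0,0,0.005],"spin":0,"jaw":0.03},{"translation":[0,0,0.005],"spin":0,"jaw":0.03},{"translation":[0,0,0.004],"spin":0,"jaw":0.03},{"translation":[0,0,0.003],"spin":0,"jaw":0.03},{"translation":[0,0,0],"spin":0,"jaw":0.03},{"translation":[0,0,0],"spin":0,"jaw":0.03},{"translation":[0,0,0],"spin":0,"jaw":0.03},{"translation":[0,0,0],"spin":0,"jaw":0.03}]'

```text
time: 54.67
tool_pos: [495.7, 167.0, 83.5]
tcp_rot: [180.0, -0.0, -6.1]
ft_force: [-0.1, -1.1, 2.6]
finger_gap: 41.1
grip_force: 64.5
```

Call:
carry_out --commands '[{"translation":[0,0,0.001],"spin":0,"jaw":0.03},{"translation":[0,0,0.001],"spin":0,"jaw":0.03},{"translation":[0,0,0],"spin":0,"jaw":0.03},{"translation":[0,0,0],"spin":0,"jaw":0.03},{"translation":[0,0,0],"spin":0,"jaw":0.03},{"translation":[0,0,0],"spin":0,"jaw":0.03},{"translation":[0,0,0],"spin":0,"jaw":0.03},{"translation":[0,0,0],"spin":0,"jaw":0.03}]'

```text
time: 55.33
tool_pos: [496.1, 167.0, 83.5]
tcp_rot: [180.0, -0.1, -6.1]
ft_force: [-7.7, -3.7, 18.1]
finger_gap: 40.9
grip_force: 66.6
```

Call:
carry_out --commands '[{"translation":[0,0,-0.002],"spin":0,"jaw":0.03},{"translation":[0,0,0],"spin":0,"jaw":0.042},{"translation":[0,0,0],"spin":0,"jaw":0.043},{"translation":[0,0,0],"spin":0,"jaw":0.06},{"translation":[0,0,0],"spin":0,"jaw":0.06},{"translation":[0,0,-0.02],"spin":0,"jaw":0.06},{"translation":[0,0,-0.04],"spin":0,"jaw":0.06},{"translation":[0,0,-0.04],"spin":0,"jaw":0.06}]'

```text
time: 56.0
tool_pos: [493.6, 166.7, 182.2]
tcp_rot: [179.9, 0.3, -6.1]
ft_force: [1.7, 0.5, 0.1]
finger_gap: 60.0
grip_force: 0.0
```

Call:
carry_out --commands '[{"translation":[0,0,-0.04],"spin":0,"jaw":0.06},{"translation":[-0.03,0.02,0],"spin":0,"jaw":0.06},{"translation":[-0.03,0.02,0],"spin":0,"jaw":0.06},{"translation":[0,0,0],"spin":0,"jaw":0.06},{"translation":[0,0,0],"spin":0,"jaw":0.06},{"translation":[0,0,0],"spin":0,"jaw":0.06},{"translation":[0,0,0],"spin":0,"jaw":0.06},{"translation":[0,0,0],"spin":0,"jaw":0.06}]'

```text
time: 56.67
tool_pos: [432.2, 134.0, 223.3]
tcp_rot: [-180.0, 0.0, -6.1]
ft_force: [-0.1, -0.1, 0.9]
finger_gap: 59.9
grip_force: 0.0
```

```bash
cat > caps.py <<'E'
from sfit import *
p=r.snapshot("wrist");s=rd();h=cv2.cvtColor(p["pixels"],cv2.COLOR_BGR2HSV);H,S,V=[h[...,i].astype(int) for i in range(3)]
red=(((H<5)|(H>172))&(S>180)&(V>40)).astype(np.uint8)
W=np.array([ray(p,x[0],12) for x in cv2.convexHull(np.argwhere(cv2.morphologyEx(red,cv2.MORPH_OPEN,np.ones((3,3))))[:,::-1].astype(np.int32))],np.float32)
R=cv2.minAreaRect(W);print("plate",R)
br=((H>14)&(H<32)&(S>120)&(V>60)).astype(np.uint8);wh=((S<60)&(V>130)).astype(np.uint8)
n,l,st,ce=cv2.connectedComponentsWithStats(wh)
for k in range(1,n):
    if st[k,4]>300:
        hull=cv2.convexHull(np.argwhere(l==k)[:,::-1].astype(np.int32));f=cv2.fillConvexPoly(np.zeros_like(wh),hull,1)
        B=np.argwhere((f>0)&(br>0))[:,::-1]
        print("cap",st[k].tolist(),"brass",len(B),"world z112",ray(p,B.mean(0),112) if len(B)>50 else None)
E
python3 caps.py
```

```text
t 56.72 tcp [432.1 134.  223.2] rot [ 1.80e+02  2.00e-02 -6.13e+00] F [-0.14 -0.84 -0.72] M [-0.036 -0.016  0.004] gap 59.66 grip 0.0
plate ((500.6623229980469, 226.82310485839844), (237.63206481933594, 126.91582489013672), 83.79873657226562)
cap [203, 103, 56, 54, 2042] brass 696 world z112 [494.  168.2]
cap [49, 105, 61, 54, 1990] brass 697 world z112 [505.4 287.5]
```

Call:
carry_out --commands '[{"translation":[0,0,0],"spin":-0.084,"jaw":0.085},{"translation":[0,0,0],"spin":-0.084,"jaw":0.085},{"translation":[0,0,0],"spin":-0.083,"jaw":0.085},{"translation":[0.0128,0.0368,0],"spin":0,"jaw":0.085},{"translation":[0.0128,0.0368,0],"spin":0,"jaw":0.085},{"translation":[0.0128,0.0368,0],"spin":0,"jaw":0.085},{"translation":[0.0128,0.0368,0],"spin":0,"jaw":0.085},{"translation":[0.0128,0.0368,0],"spin":0,"jaw":0.085}]'

```text
time: 57.38
tool_pos: [522.4, -40.8, 223.0]
tcp_rot: [-180.0, 0.0, 8.3]
ft_force: [0.6, 1.3, 0.2]
finger_gap: 84.8
grip_force: 0.0
```

Call:
carry_out --commands '[{"translation":[0.0128,0.0368,0],"spin":0,"jaw":0.085},{"translation":[0.0128,0.0368,0],"spin":0,"jaw":0.085},{"translation":[0.0128,0.0368,0],"spin":0,"jaw":0.085},{"translation":[0.0128,0.0368,0],"spin":0,"jaw":0.085},{"translation":[0,0,0.04],"spin":0,"jaw":0.085},{"translation":[0,0,0.04],"spin":0,"jaw":0.085},{"translation":[0,0,0],"spin":0,"jaw":0.085},{"translation":[0,0,0],"spin":0,"jaw":0.085}]'

```text
time: 58.05
tool_pos: [590.8, -176.6, 139.8]
tcp_rot: [-179.8, 0.4, 8.2]
ft_force: [0.6, 0.4, 0.7]
finger_gap: 85.0
grip_force: 0.0
```

```bash
python3 go.py 593.8 -177.5 32 8.3
```

```text
t 58.05 tcp [ 590.8 -176.6  139.8] rot [-179.77    0.4     8.24] F [0.62 0.42 0.69] M [-0.017 -0.02  -0.002] gap 85.03 grip 0.0
spin -0.001 tool mm x 2.8 y 1.3 z 107.8
```

Call:
carry_out --commands '[{"translation":[0,0,0.035],"spin":0,"jaw":0.085},{"translation":[0,0,0.035],"spin":0,"jaw":0.085},{"translation":[0,0,0.03],"spin":0,"jaw":0.085},{"translation":[0,0,0.011],"spin":0,"jaw":0.085},{"translation":[0,0,0],"spin":0,"jaw":0.085},{"translation":[0,0,0],"spin":0,"jaw":0.085},{"translation":[0,0,0],"spin":0,"jaw":0.03},{"translation":[0,0,0],"spin":0,"jaw":0.03}]'

```text
time: 58.72
tool_pos: [595.4, -178.3, 35.8]
tcp_rot: [179.9, -0.3, 8.3]
ft_force: [-0.3, 0.0, 0.3]
finger_gap: 63.4
grip_force: 0.0
```

Call:
carry_out --commands '[{"translation":[0,0,0],"spin":0,"jaw":0.03},{"translation":[0,0,0],"spin":0,"jaw":0.03},{"translation":[0,0,0],"spin":0,"jaw":0.03},{"translation":[0,0,0],"spin":0,"jaw":0.03},{"translation":[0,0,0],"spin":0,"jaw":0.03},{"translation":[0,0,-0.03],"spin":0,"jaw":0.03},{"translation":[0,0,-0.03],"spin":0,"jaw":0.03},{"translation":[0,0,-0.02],"spin":0,"jaw":0.03}]'

```text
time: 59.38
tool_pos: [593.6, -177.8, 115.1]
tcp_rot: [179.9, -0.1, 8.2]
ft_force: [0.9, -0.8, -0.8]
finger_gap: 41.8
grip_force: 62.3
```

Call:
carry_out --commands '[{"translation":[-0.02,0,0],"spin":0,"jaw":0.03},{"translation":[-0.041,0,0],"spin":0,"jaw":0.03},{"translation":[-0.041,0,0],"spin":0,"jaw":0.03},{"translation":[-0.03,0,0],"spin":0,"jaw":0.03},{"translation":[-0.015,0,0],"spin":0,"jaw":0.03},{"translation":[-0.005,0,0],"spin":0,"jaw":0.03},{"translation":[0,0,0],"spin":0,"jaw":0.03},{"translation":[0,0,0],"spin":0,"jaw":0.03}]'

```text
time: 60.05
tool_pos: [443.4, -199.5, 112.9]
tcp_rot: [180.0, -0.1, 8.2]
ft_force: [0.3, 1.0, -1.1]
finger_gap: 41.5
grip_force: 62.4
```

```bash
python3 avg.py
```

```text
t 60.4 tcp [ 443.  -199.1  112.1] rot [-1.7999e+02  2.0000e-02  8.2700e+00] F [-0.32 -0.15 -1.28] M [-0.007 -0.035 -0.034] gap 41.43 grip 62.4
F [-0.2   0.18 -1.68] [0.34 0.27 0.57] Mtool(xy, yaw frame) [-0.007 -0.006] [0.026 0.025]
[ 0.01  0.04 -0.01 -0.03 -0.01 -0.03 -0.03]
```

Call:
carry_out --commands '[{"translation":[0.02,0,0],"spin":0,"jaw":0.03},{"translation":[0.041,0,0],"spin":0,"jaw":0.03},{"translation":[0.041,0,0],"spin":0,"jaw":0.03},{"translation":[0.03,0,0],"spin":0,"jaw":0.03},{"translation":[0.015,0,0],"spin":0,"jaw":0.03},{"translation":[0.005,0,0],"spin":0,"jaw":0.03},{"translation":[0,0,0],"spin":0,"jaw":0.03},{"translation":[0,0,0],"spin":0,"jaw":0.03}]'

```text
time: 61.07
tool_pos: [592.2, -177.4, 111.7]
tcp_rot: [-180.0, 0.1, 8.3]
ft_force: [-1.0, -0.8, -1.7]
finger_gap: 41.3
grip_force: 62.4
```

```bash
python3 avg.py; python3 go.py 593.8 -177.5 32 8.3
```

```text
t 61.42 tcp [ 592.6 -177.8  112.6] rot [ 1.7999e+02 -2.0000e-02  8.2100e+00] F [ 0.77  0.38 -1.66] M [ 0.051  0.01  -0.009] gap 41.5 grip 62.4
F [-0.07 -0.19 -1.88] [0.5  0.43 0.26] Mtool(xy, yaw frame) [ 0.019 -0.011] [0.032 0.025]
[-0.04  0.03 -0.04 -0.01 -0.02  0.    0.  ]
t 61.42 tcp [ 592.6 -177.8  112.6] rot [ 1.7999e+02 -2.0000e-02  8.2100e+00] F [ 0.77  0.38 -1.66] M [ 0.051  0.01  -0.009] gap 41.5 grip 62.4
spin -0.002 tool mm x 1.2 y -0.1 z 80.6
```

Call:
carry_out --commands '[{"translation":[0,0,0.03],"spin":0,"jaw":0.03},{"translation":[0,0,0.03],"spin":0,"jaw":0.03},{"translation":[0,0,0.015],"spin":0,"jaw":0.03},{"translation":[0,0,0.005],"spin":0,"jaw":0.03},{"translation":[0,0,0],"spin":0,"jaw":0.03},{"translation":[0,0,0],"spin":0,"jaw":0.085},{"translation":[0,0,0],"spin":0,"jaw":0.085},{"translation":[0,0,0],"spin":0,"jaw":0.085}]'

```text
time: 62.08
tool_pos: [593.2, -177.7, 32.7]
tcp_rot: [180.0, -0.0, 8.2]
ft_force: [-0.3, 0.2, 0.5]
finger_gap: 75.9
grip_force: 0.0
```

Call:
carry_out --commands '[{"translation":[0,0,-0.033],"spin":0,"jaw":0.085},{"translation":[0,0,-0.033],"spin":0,"jaw":0.085},{"translation":[0,0.035,0],"spin":0,"jaw":0.085},{"translation":[0,0.035,0],"spin":0,"jaw":0.085},{"translation":[0,0.035,0],"spin":0,"jaw":0.085},{"translation":[0,0,0],"spin":0,"jaw":0.085},{"translation":[0,0,0.033],"spin":0,"jaw":0.085},{"translation":[0,0,0.033],"spin":0,"jaw":0.085}]'

```text
time: 62.75
tool_pos: [610.6, -284.0, 35.0]
tcp_rot: [179.7, -0.3, 8.2]
ft_force: [-0.3, 0.9, -0.2]
finger_gap: 84.8
grip_force: 0.0
```

Call:
carry_out --commands '[{"translation":[0,0,0],"spin":0,"jaw":0.03},{"translation":[0,0,0],"spin":0,"jaw":0.03},{"translation":[0,0,0],"spin":0,"jaw":0.03},{"translation":[0,0,0],"spin":0,"jaw":0.03},{"translation":[0,0,0],"spin":0,"jaw":0.03},{"translation":[0,0,-0.03],"spin":0,"jaw":0.03},{"translation":[0,0,-0.03],"spin":0,"jaw":0.03},{"translation":[0,0,-0.02],"spin":0,"jaw":0.03}]'

```text
time: 63.42
tool_pos: [609.3, -281.9, 116.5]
tcp_rot: [179.9, -0.2, 8.3]
ft_force: [1.0, -0.9, -0.3]
finger_gap: 41.4
grip_force: 61.3
```

Call:
carry_out --commands '[{"translation":[-0.02,0,0],"spin":0,"jaw":0.03},{"translation":[-0.041,0,0],"spin":0,"jaw":0.03},{"translation":[-0.041,0,0],"spin":0,"jaw":0.03},{"translation":[-0.03,0,0],"spin":0,"jaw":0.03},{"translation":[-0.015,0,0],"spin":0,"jaw":0.03},{"translation":[-0.005,0,0],"spin":0,"jaw":0.03},{"translation":[0,0,0],"spin":0,"jaw":0.03},{"translation":[0,0,0],"spin":0,"jaw":0.03}]'

```text
time: 64.08
tool_pos: [458.7, -303.6, 113.5]
tcp_rot: [179.9, -0.1, 8.2]
ft_force: [-0.4, -0.0, -0.6]
finger_gap: 41.4
grip_force: 61.4
```

```bash
python3 avg.py
```

```text
t 64.43 tcp [ 458.1 -303.   112.1] rot [-1.7998e+02  1.0000e-02  8.2800e+00] F [ 0.05  0.41 -2.43] M [-0.024 -0.021 -0.055] gap 41.79 grip 61.4
F [ 0.14 -0.02 -1.99] [0.39 0.39 0.41] Mtool(xy, yaw frame) [-0.017 -0.013] [0.024 0.029]
[-0.02  0.01  0.   -0.   -0.08  0.01 -0.02]
```

Call:
carry_out --commands '[{"translation":[0.02,0,0],"spin":0,"jaw":0.03},{"translation":[0.041,0,0],"spin":0,"jaw":0.03},{"translation":[0.041,0,0],"spin":0,"jaw":0.03},{"translation":[0.03,0,0],"spin":0,"jaw":0.03},{"translation":[0.015,0,0],"spin":0,"jaw":0.03},{"translation":[0.005,0,0],"spin":0,"jaw":0.03},{"translation":[0,0,0],"spin":0,"jaw":0.03},{"translation":[0,0,0],"spin":0,"jaw":0.03}]'

```text
time: 65.1
tool_pos: [607.3, -281.3, 111.6]
tcp_rot: [-180.0, 0.1, 8.3]
ft_force: [-0.3, 0.5, -1.9]
finger_gap: 41.2
grip_force: 61.4
```

```bash
python3 avg.py; python3 go.py 608.9 -281.4 32 8.3
```

```text
t 65.45 tcp [ 607.6 -281.8  112.6] rot [ 1.7999e+02 -1.0000e-02  8.2000e+00] F [-0.23  0.34 -1.98] M [-0.037  0.034  0.002] gap 41.55 grip 61.4
F [-0.34 -0.36 -2.15] [0.62 0.5  0.45] Mtool(xy, yaw frame) [-0.008 -0.013] [0.014 0.023]
[-0.01 -0.04 -0.04 -0.02 -0.01 -0.02  0.04]
t 65.45 tcp [ 607.6 -281.8  112.6] rot [ 1.7999e+02 -1.0000e-02  8.2000e+00] F [-0.23  0.34 -1.98] M [-0.037  0.034  0.002] gap 41.55 grip 61.4
spin -0.002 tool mm x 1.4 y -0.2 z 80.6
```

E is silent, so A and C are the two that rattle. I'm putting E back, retreating and running a final check.

Call:
carry_out --commands '[{"translation":[0,0,0.03],"spin":0,"jaw":0.03},{"translation":[0,0,0.03],"spin":0,"jaw":0.03},{"translation":[0,0,0.015],"spin":0,"jaw":0.03},{"translation":[0,0,0.005],"spin":0,"jaw":0.03},{"translation":[0,0,0],"spin":0,"jaw":0.03},{"translation":[0,0,0],"spin":0,"jaw":0.085},{"translation":[0,0,0],"spin":0,"jaw":0.085},{"translation":[0,0,0],"spin":0,"jaw":0.085}]'

```text
time: 66.12
tool_pos: [608.2, -281.6, 32.6]
tcp_rot: [180.0, -0.0, 8.2]
ft_force: [0.4, -0.1, 0.7]
finger_gap: 76.0
grip_force: 0.0
```

Call:
carry_out --commands '[{"translation":[0,0,-0.03],"spin":0,"jaw":0.085},{"translation":[0,0,-0.04],"spin":0,"jaw":0.085},{"translation":[0,0,-0.04],"spin":0,"jaw":0.085},{"translation":[0,0,-0.04],"spin":0,"jaw":0.085},{"translation":[-0.03,0.02,-0.01],"spin":0,"jaw":0.085},{"translation":[-0.035,0.02,0],"spin":0,"jaw":0.085},{"translation":[-0.035,0.02,0],"spin":0,"jaw":0.085},{"translation":[-0.03,0.02,0],"spin":0,"jaw":0.085}]'

```text
time: 66.78
tool_pos: [489.4, -380.2, 193.2]
tcp_rot: [179.9, -0.0, 8.3]
ft_force: [-1.2, -0.0, -0.9]
finger_gap: 85.0
grip_force: 0.0
```

Run:
```python
from sfit import *
rd()
for c,z in(("scene",49),("side",49),("wrist",49)):
    p=r.snapshot(c);print(c,"lying",[(round(d["score"],2),ray(p,d["xy"],49).tolist()) for d in r.landmark_of(p,"tube_1")])
    if c!="wrist":
        print("  at z62",[(round(d["score"],2),ray(p,d["xy"],62).tolist()) for d in r.landmark_of(p,"tube_1") if ray(p,d["xy"],62)[1]>50],"slots",[ray(p,d["xy"],12).tolist() for d in r.landmark_of(p,"slot_1")[:2]],
        {t:[ray(p,d["xy"],0).tolist() for d in r.landmark_of(p,t)[:1]] for t in("tumbler","graver","ringbox")})
```

```text
t 66.78 tcp [ 489.4 -380.2  193.2] rot [ 1.7993e+02 -3.0000e-02  8.2800e+00] F [-1.25 -0.04 -0.92] M [-0.028  0.015 -0.   ] gap 85.02 grip 0.0
scene lying [(0.97, [293.3, -394.6]), (0.86, [446.7, -195.5]), (0.82, [609.0, -287.1]), (0.82, [471.4, 168.9]), (0.61, [595.0, -174.8]), (0.6, [495.9, 278.6]), (0.2, [583.7, -179.1])]
  at z62 [(0.82, [487.6, 165.2]), (0.6, [511.7, 273.1])] slots [[519.3, 292.4], [494.4, 162.6]] {'tumbler': [[791.7, 36.5]], 'graver': [[770.4, -164.7]], 'ringbox': [[728.1, 241.7]]}
side lying [(0.97, [606.4, -270.4]), (0.83, [587.1, -172.6]), (0.67, [443.8, -200.2]), (0.66, [254.0, -417.0])]
  at z62 [] slots [[484.7, 166.2], [614.5, -250.1]] {'tumbler': [[774.4, 49.6]], 'graver': [[596.1, -145.0]], 'ringbox': []}
wrist lying [(0.96, [587.4, -175.9]), (0.91, [280.8, -399.3]), (0.89, [604.7, -279.6]), (0.71, [530.0, -212.8])]
```

```bash
python3 -c "
from bench import r
print(r.hand_in())"
```

```text
the job is handed in; nothing more can be done
None
```

I shook all five tubes and two rattled; both now stand cap up, one in each slot of the red stand, the three silent ones lie in their rack cradles, and the job is handed in with no verdict returned.

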